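# Draw the sealing plug out of the canister with a pull hook

### The job

Take the blue-handled hook from its stand, hook the red loop of the twist-locked yellow plug deep in the canister's throat, and under a light pull turn it one way or the other, feeling for where the lock lets go; then draw the plug out, forcing nothing and keeping the fingers off it. Set it down gently and upright in the orange-rimmed tub, unhook it, and hang the hook back in its stand; leave the bottles and the food box alone.

Things in the scene. Friction and masses are not known exactly. Their poses are not given: they have to be found in the camera images.
- hook: Pull hook, upright, hanging by its guard in the stand; about 0.12 kg. Origin: centre of the underside of the black guard disc (54 mm diameter, 4 mm thick), on the shaft's axis; z up. Blue handle above it, 20 x 20 mm square (sides along x, y), z = 4 to 74 mm. Below, a straight flat steel shank, 5 mm thick along x and 18 mm wide along y, down to z = -88 mm (lowest point).
- hook_tip (a point): Middle of the top of the hook's up-turned point, 75 mm below the hook's origin and 12 mm from the shank's axis along the hook's own +x. The 5 x 18 mm strip turns from the shank's foot towards +x (outer face 14.5 mm from the axis), then up; the gap between shank and point is 7 mm wide and 8 mm deep. Its 18 mm width lets it turn what it holds.
- stand: Fixed stand for the hook: plywood top 86 x 86 mm, 10 mm thick, its upper face 106 mm above the table, on four thin steel posts over a base 8 mm thick. A round 41 mm hole in its middle takes the hook, at any heading; the guard rests on the top. Origin: centre of the underside, z up.
- canister: Fixed white canister 150 x 150 mm, 130 mm high, with a round, straight upright throat of 55 mm diameter in the middle of its top, open at the top and 90 mm deep (yellow ring round the mouth); a carrying handle at its +x side reaches to x = 104 mm, up to z = 106 mm. Origin: centre of the underside, z up.
- plug: Yellow round plug, 40 mm diameter, 20 mm thick, about 0.095 kg, on a springy gasket 90 mm down the throat, its top 70 mm below the mouth. Two lugs (10 mm wide, to 26 mm from the axis) along its y, under a dark collar. It lifts about 2 mm, then the collar holds it until it is turned. More than 25 N on plug, loop or canister does damage. Origin: centre of the underside, z up.
- loop_bar (a point): Middle of the upper bar of the plug's red loop, 4 mm round, 28 mm above the plug's top, straight for 24 mm along the plug's y; legs 28 mm clear apart. It rides upright on a spring: starts to rise at 1.7 N, 5.7 N at its stop 10 mm up. The collar's two opposite slots lie 0.6 to 1.6 rad from the lugs, one way or the other (angle not reported); they free the plug within 0.25 rad.
- tub: Fixed round shallow tub with an orange rim, outside 136 mm diameter at the foot and 148 mm at the rim, 37 mm high, wall 4 mm, flat inner floor 5 mm above the table. Origin: centre of the underside.
- bottle0: Bystander: full clear bottle with a yellow cap, 60 mm diameter, 190 mm high. Origin: centre of the underside.
- bottle1: Bystander: the same as the other bottle.
- foodbox: Bystander: clear food box with a yellow lid, 108 x 88 mm, 62 mm high. Origin: centre of the underside.
Not all that is in view belongs to the job. What is meant by the tub is not green, grey or white, and is the larger of those in its own colour.

How it is judged:
By the outcome, as a careful person would: the job done as asked, in the order asked, and still so for the second after the job is handed in, with the robot touching nothing.
It also fails if it takes over 72 s, if anything falls off the work surface, if the arm or the gripper's body presses on something with over 40 N, if the wrist force passes 120 N, or if a joint passes its speed limit or range.

### The arm

A 6-joint arm with a two-finger parallel gripper is mounted at the origin on the work surface. World frame = base frame: x ahead of the robot, y to its left, z up, the work surface at z = 0. Lengths are in m, angles in rad, forces in N, time in s.
With the tool pointing down it reaches from about 0.35 to 0.8 m from the base axis. Payload 7.3 kg.
Tool frame: the origin (TCP) lies on the centre line of the jaws, within the pads' length; the fingertips stand 25 mm ahead of it and the grasp point (between the pads) lies 6 mm ahead of it (robot.tip_reach is the distance from the TCP to the fingertips, in m); z points along the fingers, y is the direction in which the jaws open and shut (so a half turn about z gives the same grasp; the last joint's range is limited). The gripper opens to 85 mm and grips with 20 to 120 N. Pads are 22 mm wide; open, the fingers measure 114 mm over their backs; the gripper's body (76 mm by 85 mm) begins 54 mm behind the grasp point. The pads swing forward as they close: fully open they stand 13 mm farther back than shut.
Start: joints at [-1.272, 0.342, 1.524, -0, 1.275, -0.146], TCP at [0.226, -0.474, 0.228] pointing down, gripper open.
Joint ranges: [-2.53, 2.53], [-0.77, 2.02], [0.04, 2.7], [-1, 4.14], [0.28, 2.66], [-3.11, 3.11]. Speed limits (rad/s): [2.57, 2.57, 3.14, 3.14, 3.14, 3.14].

### API

Orientations are given as a rotation vector (axis times angle).
In Python, from workcell import robot gives the robot as it stands. The module is installed in compiled form; this text tells all that it offers.
- The arm moves only by the tool carry_out, never from a script. Its argument "moves" is one flat list of numbers, 7 for each row, row after row: the shift along the tool's x, y, z in mm, then the turn, a rotation vector about the tool's x, y, z in rad, then the closure, from 0 (fully open) to 1 (shut). A call has exactly 10 rows; each row is the pose to reach, as a shift and turn from the pose measured when the call began, along the tool's axes at that moment; what a row does not reach only later rows make up. A row lasts 1/12 s, in which the tool goes at most 41.7 mm and 7.16 degrees, less where a joint would pass 70% of its speed; a pose out of reach is approached as far as the arm can. A call with a gripper value outside its range is refused whole. The fingers move at their own pace and stop on an object; "newtons" is the grip in N (left out, the last holds). Time passes only in rows, so rows that repeat a pose let the fingers close, or fill a call up. It gives the time, the measured TCP pose, the force and the opening at its end, in the units of the state.
- robot.state(): the state, without advancing time (a new reading comes with each control period).
- robot.read_camera(name): name is "scene" or "top" or "wrist"; returns a dict with "image" (420x560x3 uint8, red, green, blue), "z_map" (420x560 float32, m along the optical axis (not along the pixel's ray), 0 where there is no reading), "camera_matrix" (3x3 intrinsics, pixels), "rvec" (rotation vector, rad) and "tvec" (3), from world to camera coordinates, as OpenCV has them. Camera axes: x right, y down, z forward; pixel columns grow to the right and rows downward; lengths in m; the calibration is good to about 2 mm. The wrist camera is an equidistant fisheye: a pixel r from the principal point sees the ray r / f radians off the axis. A picture is of the moment at which its call begins.
- robot.hand_in(): hands the job in, once; it reports no verdict.
The state is a dict: "clock": time; "q": joint angles; "qd": joint speeds; "joint_torque": joint torques, N m; "eef_pos": TCP position; "eef_rot": TCP orientation; "wrist_force": force on the tool from outside, world axes, zero at the start; "torque": the same for the moment, N m; "opening": finger opening in m.
Only numpy, scipy, OpenCV 4.12 (cv2) and the standard library are available. Lean on these libraries where they do the work, as an engineer would, in place of code of your own. Each camera call takes 0.05 s, during which the arm holds its last target.

## Working session

There is one attempt and no reset: what is moved stays moved. The work goes in short steps, Python scripts to look and compute and a tool call to move; the robot and the scene stay as the last step left them, time stands still between calls to the robot, and variables do not carry over. Pictures are saved under pics/ and viewed, and the job is handed in when it is done.

Besides the shell and the picture viewer there is one more tool, called after "Request:" in YAML: its name, and indented under it one key for each argument. carry_out: Moves the arm, as the interface text tells. Its arguments: {"type":"object","properties":{"moves":{"type":"array","items":{"type":"number"}},"newtons":{"type":"number"}},"required":["moves"]}

```bash
mkdir -p pics
cat > h.py <<'E'
import numpy as np, cv2, pickle
from workcell import robot
def shot(name,tag):
    d=robot.read_camera(name); pickle.dump(d,open(f'pics/{tag}.pkl','wb'))
    cv2.imwrite(f'pics/{tag}.png',d['image'][:,:,::-1]); return d
def load(tag): return pickle.load(open(f'pics/{tag}.pkl','rb'))
def world(d,u,v,z=None):
    K=d['camera_matrix']; R=cv2.Rodrigues(np.array(d['rvec'],float))[0]; t=np.array(d['tvec']).ravel()
    if z is None: z=d['z_map'][int(v),int(u)]
    c=np.array([(u-K[0,2])/K[0,0],(v-K[1,2])/K[1,1],1])*z
    return R.T@(c-t)
def worldplane(d,u,v,h):
    K=d['camera_matrix']; R=cv2.Rodrigues(np.array(d['rvec'],float))[0]; t=np.array(d['tvec']).ravel()
    r=R.T@np.array([(u-K[0,2])/K[0,0],(v-K[1,2])/K[1,1],1]); o=-R.T@t
    return o+r*(h-o[2])/r[2]
def crop(tag,u0,v0,u1,v1,s,out):
    im=cv2.imread(f'pics/{tag}.png')[v0:v1,u0:u1]
    cv2.imwrite(f'pics/{out}.png',cv2.resize(im,None,fx=s,fy=s,interpolation=cv2.INTER_CUBIC))
E
python3 - <<'E'
from h import *
for n in('scene','top','wrist'):
    d=shot(n,n+'0'); print(n,d['camera_matrix'].round(1).tolist(),np.ravel(d['rvec']).round(3),np.ravel(d['tvec']).round(3))
s=robot.state(); print({k:np.round(v,3).tolist() for k,v in s.items()}, robot.tip_reach)
E
```

```text
scene [[487.2, 0.0, 279.2], [0.0, 487.2, 209.4], [0.0, 0.0, 1.0]] [ 2.038  1.233 -0.513] [-0.276 -0.23   1.779]
top [[435.0, 0.0, 274.5], [0.0, 435.0, 209.1], [0.0, 0.0, 1.0]] [ 2.169 -2.121  0.127] [0.022 0.532 1.128]
wrist [[325.2, 0.0, 279.7], [0.0, 325.2, 209.5], [0.0, 0.0, 1.0]] [-2.411  1.523  0.256] [-0.524 -0.041  0.382]
{'clock': 0.15, 'q': [-1.272, 0.343, 1.525, 0.0, 1.275, -0.146], 'qd': [-0.001, -0.002, -0.003, 0.001, 0.002, -0.001], 'joint_torque': [0.001, -43.391, -24.615, -0.0, 0.006, 0.0], 'eef_pos': [0.226, -0.474, 0.228], 'eef_rot': [-3.063, -0.693, 0.0], 'wrist_force': [-0.381, 0.513, 0.673], 'torque': [-0.063, -0.048, 0.053], 'opening': 0.086} 0.025
```

View pics/scene0.png

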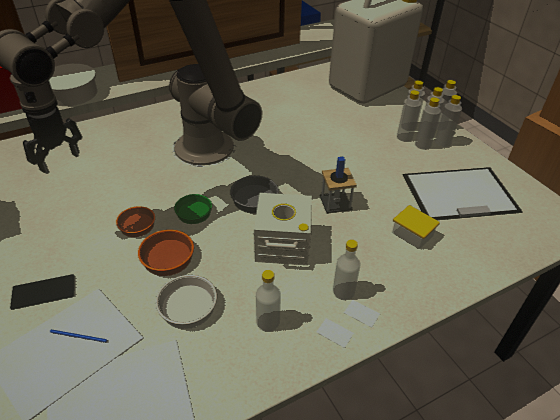

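View pics/top0.png

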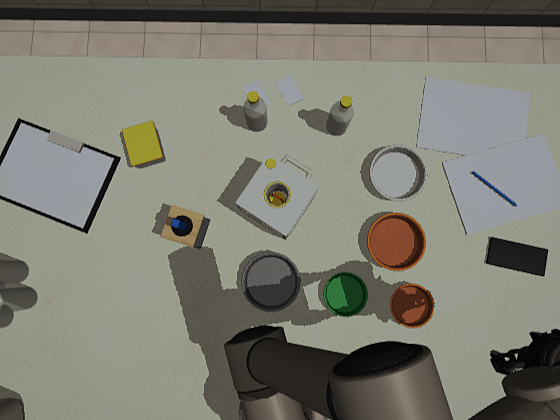

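View pics/wrist0.png

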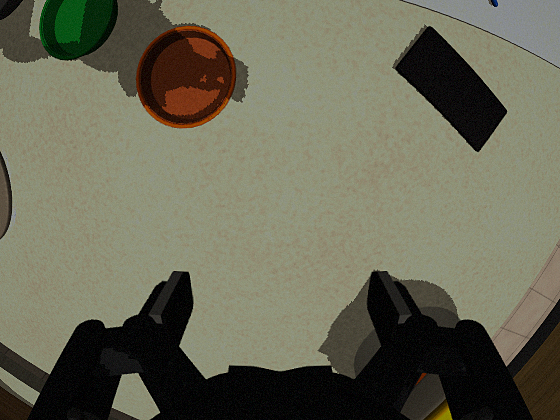

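Candidates for the tub in the top view: orange (396,241), a smaller orange (411,305), green (345,294), grey (270,281) and white (397,172). The larger orange one at (396,241) fits. The stand with the hook is at (182,225), and the canister is at (277,194) with its throat and plug in view.

Run:
```python
from h import *
crop('top0',225,145,330,245,7,'c1'); crop('top0',150,195,220,255,9,'c2'); crop('top0',355,200,445,335,4,'c3')
d=load('top0')
for n,u,v in [('tubfloor',396,241),('rimL',369,241),('rimR',424,241),('rimT',396,213),('rimB',396,270),('small',411,305),('canrim',262,205),('throat',277,192),('guard',174,226),('stand',197,215),('handle',182,225)]: print(n,world(d,u,v).round(3))
```

```text
tubfloor [ 0.456 -0.297  0.002]
rimL [ 0.452 -0.218  0.032]
rimR [ 0.455 -0.362  0.034]
rimT [ 0.528 -0.29   0.034]
rimB [ 0.378 -0.287  0.035]
small [ 0.286 -0.334  0.003]
canrim [0.528 0.064 0.133]
throat [0.574 0.028 0.058]
guard [0.467 0.265 0.181]
stand [0.503 0.228 0.105]
handle [0.473 0.254 0.149]
```

View pics/c1.png

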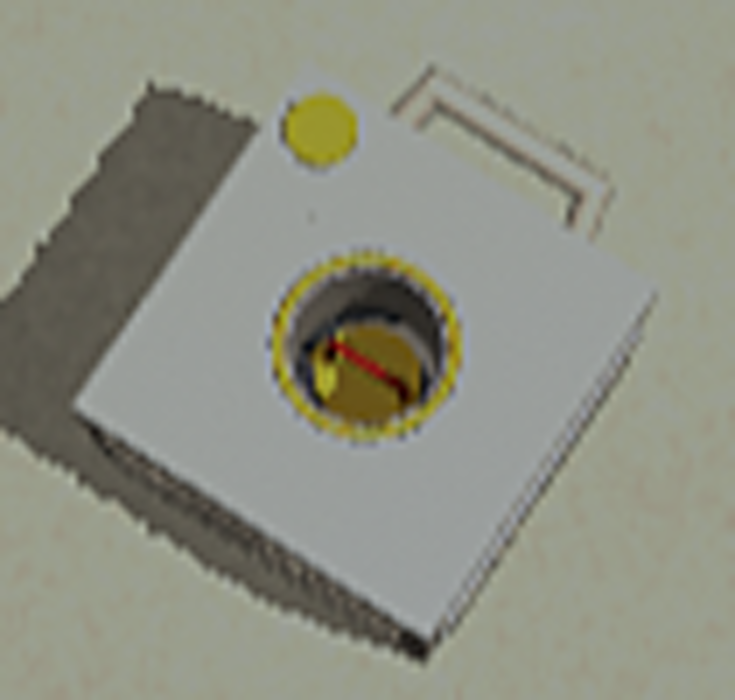

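View pics/c2.png

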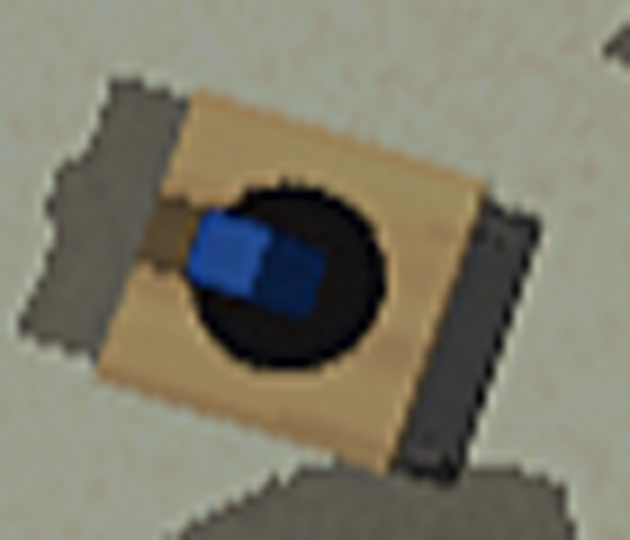

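View pics/c3.png

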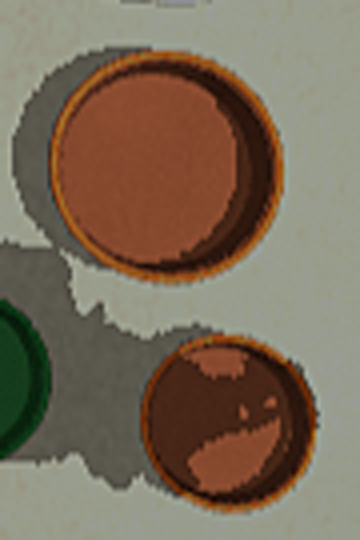

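Run:
```python
from h import *
d=load('top0')
P=lambda c,s,u0,v0,h: worldplane(d,u0+c[0]/s-.5+.5/s,v0+c[1]/s-.5+.5/s,h).round(4)
print('throat',P((366,345),7,225,145,.13))
a,b=P((330,343),7,225,145,.088),P((408,388),7,225,145,.088); print('bar',a,b,(a+b)/2,np.arctan2(*(b-a)[[1,0]]))
c=[P(x,7,225,145,.13) for x in [(78,402),(428,632),(656,292),(300,70)]]; print('can',c,(c[0]+c[2])/2)
print('guard',P((289,277),9,150,195,.110),'handle',P((228,250),9,150,195,.180))
q=[P(x,9,150,195,.180) for x in [(210,209),(273,228),(253,300),(188,276)]]; print(q)
for i in range(4): e=q[(i+1)%4]-q[i]; print(np.arctan2(e[1],e[0]))
s=[P(x,9,150,195,.106) for x in [(195,90),(485,187),(388,470),(97,377)]]; print('stand',s,sum(s)/4)
crop('scene0',300,140,380,225,8,'c4')
crop('scene0',250,190,330,270,8,'c5')
# tub ellipse
im=d['image'].astype(int); m=((im[...,0]>130)&(im[...,1]<130)&(im[...,2]<60)&(im[...,0]-im[...,2]>90)).astype(np.uint8)
m[:205]=0;m[280:]=0;m[:,:360]=0;m[:,432:]=0
v,u=np.nonzero(m); pts=cv2.convexHull(np.stack([u,v],1).astype(np.int32)); e=cv2.fitEllipse(pts); print(e, worldplane(d,*e[0],.037))
```

```text
throat [0.5571 0.0277 0.13  ]
bar [0.5647 0.0414 0.088 ] [0.5486 0.0125 0.088 ] [0.55665 0.02695 0.088  ] -2.079069228768283
can [array([0.5347, 0.1286, 0.13  ]), array([0.4563, 0.0039, 0.13  ]), array([ 0.5781, -0.0742,  0.13  ]), array([0.6561, 0.0535, 0.13  ])] [0.5564 0.0272 0.13  ]
guard [0.4759 0.2639 0.11  ] handle [0.4762 0.2639 0.18  ]
[array([0.4868, 0.2692, 0.18  ]), array([0.4822, 0.2525, 0.18  ]), array([0.4633, 0.2567, 0.18  ]), array([0.4692, 0.274 , 0.18  ])]
-1.8395800161068305
2.9229237077158525
1.2421254676480138
-0.2662520491509267
stand [array([0.5283, 0.2939, 0.106 ]), array([0.5027, 0.2112, 0.106 ]), array([0.4233, 0.2346, 0.106 ]), array([0.4473, 0.3168, 0.106 ])] [0.4754   0.264125 0.106   ]
((396.2698059082031, 241.2910614013672), (56.55533218383789, 58.639888763427734), 125.0143814086914) [ 0.4526707  -0.28857446  0.037     ]
```

View pics/c4.png

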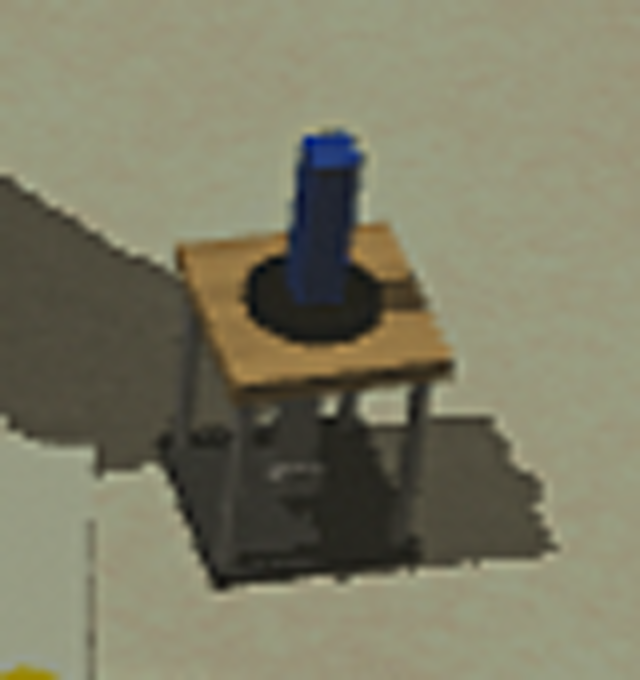

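View pics/c5.png

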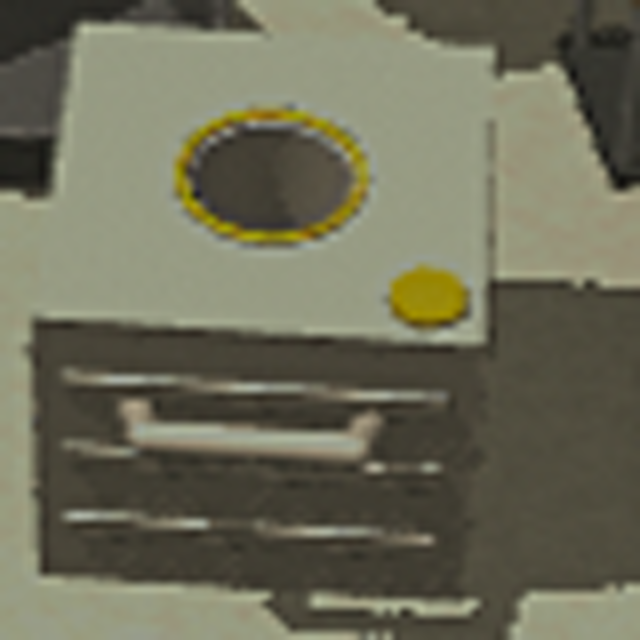

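Run:
```python
from h import *
from scipy.spatial.transform import Rotation as Ro
d=load('wrist0'); s=robot.state()
R=Ro.from_rotvec(np.ravel(d['rvec'])); t=np.ravel(d['tvec']); o=-R.inv().apply(t)
T=Ro.from_rotvec(s['eef_rot']); print('cam in tool',T.inv().apply(o-s['eef_pos']).round(4), 'axes',(T.inv()*R.inv()).as_matrix().round(3).tolist())
d=load('scene0'); R=Ro.from_rotvec(np.ravel(d['rvec'])); t=np.ravel(d['tvec']);print('scene cam',-R.inv().apply(t))
K=d['camera_matrix']
for h in (-.27,1.30,2.87,-1.84):
    o=[]
    for p in [(9.5,-9,-75),(9.5,9,-75),(14.5,9,-75),(14.5,-9,-75),(14.5,-9,-88),(14.5,9,-88),(0,9,-40),(0,-9,-40)]:
        p=np.array([.4758,.264,.106])+Ro.from_euler('z',h).apply(np.array(p)/1e3)
        c=R.apply(p)+t; o.append((((K@c)[:2]/c[2]-[300,140])*8).round().astype(int).tolist())
    print(h,o)
```

```text
cam in tool [ 0.0845  0.0002 -0.1463] axes [[-0.001, -0.946, -0.325], [1.0, -0.001, -0.001], [0.001, -0.325, 0.946]]
scene cam [ 1.40539697 -0.45758034  1.05318199]
-0.27 [[276, 462], [320, 456], [324, 464], [280, 470], [277, 494], [320, 488], [322, 373], [278, 379]]
1.3 [[321, 455], [307, 425], [319, 424], [333, 453], [329, 477], [315, 448], [293, 361], [307, 391]]
2.87 [[305, 425], [262, 430], [258, 422], [301, 416], [298, 441], [255, 447], [278, 379], [322, 373]]
-1.84 [[261, 431], [275, 461], [263, 463], [249, 433], [246, 457], [260, 487], [307, 391], [293, 361]]
```

Request:
carry_out:
  moves: [446,-261,43,0,0,-0.615,0.3,446,-261,43,0,0,-0.615,0.3,446,-261,43,0,0,-0.615,0.3,446,-261,43,0,0,-0.615,0.3,446,-261,43,0,0,-0.615,0.3,446,-261,43,0,0,-0.615,0.3,446,-261,43,0,0,-0.615,0.3,446,-261,43,0,0,-0.615,0.3,446,-261,43,0,0,-0.615,0.3,446,-261,43,0,0,-0.615,0.3]

```text
clock: 0.98
eef_pos: [0.4596, -0.1283, 0.1935]
eef_rot: [-2.71, -1.587, -0.0]
wrist_force: [0.5, -0.8, 0.6]
opening: 0.0599
```

```bash
cat >> h.py <<'E'
from scipy.spatial.transform import Rotation as Ro
def yaw(s): 
    x=Ro.from_rotvec(s['eef_rot']).apply([1,0,0]); return np.arctan2(x[1],x[0])
def goto(p,y):
    s=robot.state(); T=Ro.from_rotvec(s['eef_rot'])
    p=np.array(p,float); tgt=Ro.from_matrix(np.array([[np.cos(y),np.sin(y),0],[np.sin(y),-np.cos(y),0],[0,0,-1]]).T if 0 else np.column_stack([[np.cos(y),np.sin(y),0],[np.sin(y),-np.cos(y),0],[0,0,-1]]))
    print('shift mm',(T.inv().apply(p-s['eef_pos'])*1e3).round(1),'turn',(T.inv()*tgt).as_rotvec().round(3))
def st():
    s=robot.state(); print('t',round(float(s['clock']),2),'pos',np.round(s['eef_pos'],4),'rot',np.round(s['eef_rot'],3),'yaw',round(float(yaw(s)),3),'q',np.round(s['q'],2),'F',np.round(s['wrist_force'],2),'M',np.round(s['torque'],2),'op',round(float(s['opening']),4)); return s
E
python3 -c "
from h import *
st(); goto([.516,-.046,.185],1.06)"
```

```text
t 0.98 pos [ 0.4596 -0.1283  0.1935] rot [-2.71  -1.587 -0.   ] yaw 1.06 q [-0.43  0.29  1.7   0.    1.15  0.08] F [ 0.49 -0.8   0.58] M [ 0.   -0.02 -0.01] op 0.0599
shift mm [99.3  8.9  8.5] turn [-0.001 -0.001 -0.   ]
```

Request:
carry_out:
  moves: [40,4,4,0,0,0,0.3,80,8,8,0,0,0,0.3,99,9,8,0,0,0,0.3,99,9,8,0,0,0,0.3,99,9,8,0,0,0,0.3,99,9,8,0,0,0,0.3,99,9,8,0,0,0,0.3,99,9,8,0,0,0,0.3,99,9,8,0,0,0,0.3,99,9,8,0,0,0,0.3]

```text
clock: 1.82
eef_pos: [0.5157, -0.0471, 0.1857]
eef_rot: [-2.711, -1.586, -0.001]
wrist_force: [0.1, -0.1, 0.5]
opening: 0.0594
```

```bash
python3 -c "
from h import *
st(); d=shot('wrist','w1')
crop('w1',180,0,380,200,4,'w1c')
"
```

```text
t 1.82 pos [ 0.5157 -0.0471  0.1857] rot [-2.711e+00 -1.586e+00 -1.000e-03] yaw 1.058 q [-0.24  0.37  1.61  0.    1.16  0.27] F [ 0.05 -0.07  0.5 ] M [-0.03 -0.04  0.03] op 0.0594
```

View pics/w1.png

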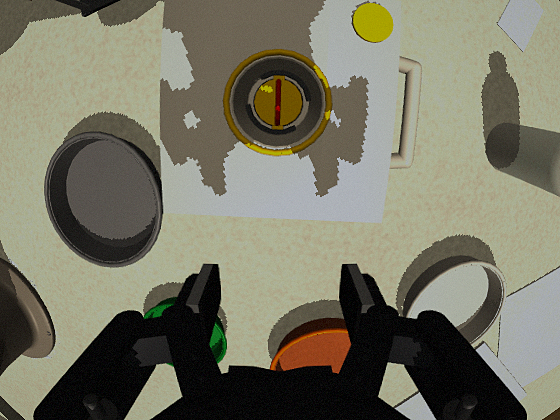

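```bash
python3 -c "
from h import *
crop('w1',215,40,340,165,6,'w1c')
"
```

```text
(no output)
```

View pics/w1c.png

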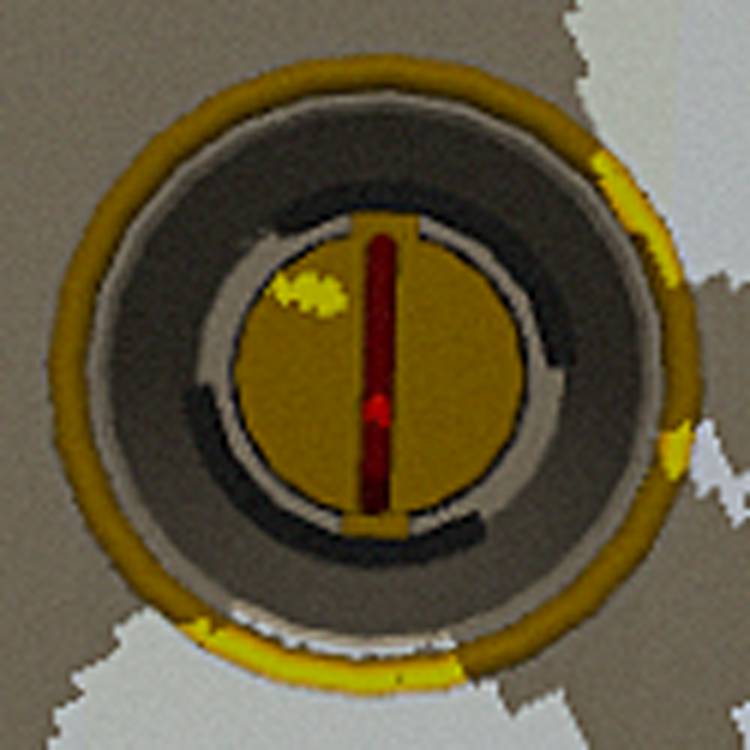

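The wrist crop shows the red bar from (380,240) to (374,508) with a lug at each end. The dark collar arcs leave gaps at the left-upper (≈(240,300)) and right-lower (≈(525,450)) sides. The slots are therefore about 63° counter-clockwise from the lugs, which is +yaw.

```bash
cat >> h.py <<'E'
def wplane(d,u,v,h):
    K=d['camera_matrix']; R=Ro.from_rotvec(np.ravel(d['rvec'])); t=np.ravel(d['tvec']); o=-R.inv().apply(t)
    x=np.array([u-K[0,2],v-K[1,2]])/K[0,0]; th=np.hypot(*x); 
    r=R.inv().apply(np.r_[x/th*np.sin(th),np.cos(th)]); return o+r*(h-o[2])/r[2]
E
python3 -c "
from h import *
d=load('w1'); C=lambda u,v,h: wplane(d,215+u/6-.42,40+v/6-.42,h)
a,b=C(380,240,.088),C(374,508,.088); print('bar',a,b,(a+b)/2,np.linalg.norm(a-b),np.arctan2(*(a-b)[[1,0]]))
mo=[C(*p,.130) for p in [(378,93),(378,645),(100,370),(660,370)]]; print('mouth',[m.round(4).tolist() for m in mo],(mo[0]+mo[1])/2,(mo[2]+mo[3])/2)
for h in(.06,):
  pl=[C(*p,h) for p in [(235,370),(525,370)]]; print('plug',pl,(pl[0]+pl[1])/2)
  L=[C(*p,h) for p in [(385,225),(376,525)]]; c=(L[0]+L[1])/2; print('lugs c',c,np.linalg.norm(L[0]-L[1]),np.arctan2(*(L[0]-c)[[1,0]]))
  for p in [(280,215),(200,387),(562,365),(482,530)]:
    e=C(*p,h)-c; print(p,np.hypot(*e[:2]),np.arctan2(e[1],e[0]))
print(d['z_map'][100:104,255:260])
"
```

```text
bar [0.56463892 0.04153332 0.088     ] [0.54746741 0.01264778 0.088     ] [0.55605317 0.02709055 0.088     ] 0.033604096880209225 1.0344547329033167
mouth [[0.5708, 0.0524, 0.13], [0.5425, 0.0022, 0.13], [0.532, 0.0416, 0.13], [0.5819, 0.0134, 0.13]] [0.55664705 0.02730774 0.13      ] [0.55697648 0.02750807 0.13      ]
plug [array([0.53928407, 0.03744323, 0.06      ]), array([0.57391238, 0.01785405, 0.06      ])] [0.55659822 0.02764864 0.06      ]
lugs c [0.5562353  0.02686583 0.06      ] 0.04195397468021888 1.0271760554900964
(280, 215) 0.026318799714207166 1.6034108085547796
(200, 387) 0.024855486288935028 2.684344822229976
(562, 365) 0.02496656394553761 -0.44853293662527194
(482, 530) 0.025788224428354736 -1.507904116353814
[[0.2554112  0.2556858  0.25496146 0.25626346 0.25652602]
 [0.257003   0.25615346 0.25499597 0.25671446 0.25665233]
 [0.25665316 0.2582363  0.25595617 0.25650066 0.25760913]
 [0.25715598 0.25721967 0.25788122 0.25691608 0.25786132]]
```

```bash
python3 -c "
from h import *
goto([.476,.264,.235],1.30)"
```

```text
shift mm [ 251.6 -187.   -49. ] turn [-0.001 -0.001 -0.241]
```

Request:
carry_out:
  moves: [31,-23,-25,0,0,-0.08,0.3,62,-46,-49,0,0,-0.16,0.3,93,-69,-49,0,0,-0.241,0.3,124,-92,-49,0,0,-0.241,0.3,155,-115,-49,0,0,-0.241,0.3,186,-138,-49,0,0,-0.241,0.3,217,-161,-49,0,0,-0.241,0.3,245,-182,-49,0,0,-0.241,0.3,252,-187,-49,0,0,-0.241,0.3,252,-187,-49,0,0,-0.241,0.3]

```text
clock: 2.7
eef_pos: [0.4756, 0.2663, 0.2348]
eef_rot: [-2.497, -1.905, -0.001]
wrist_force: [-0.5, 0.1, -0.1]
opening: 0.0599
```

```bash
python3 -c "
from h import *
d=shot('wrist','w2'); st(); crop('w2',200,200,360,360,5,'w2c')
"
```

```text
t 2.75 pos [0.476  0.2646 0.2348] rot [-2.499 -1.903  0.   ] yaw 1.302 q [0.37 0.37 1.46 0.   1.31 0.64] F [ 0.38 -1.07  0.78] M [-0.    0.04  0.  ] op 0.0595
```

View pics/w2.png

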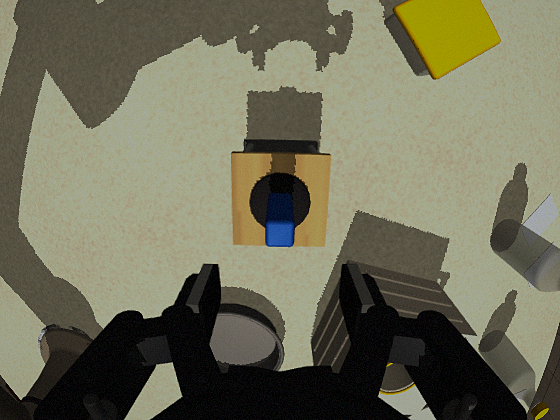

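View pics/w2c.png

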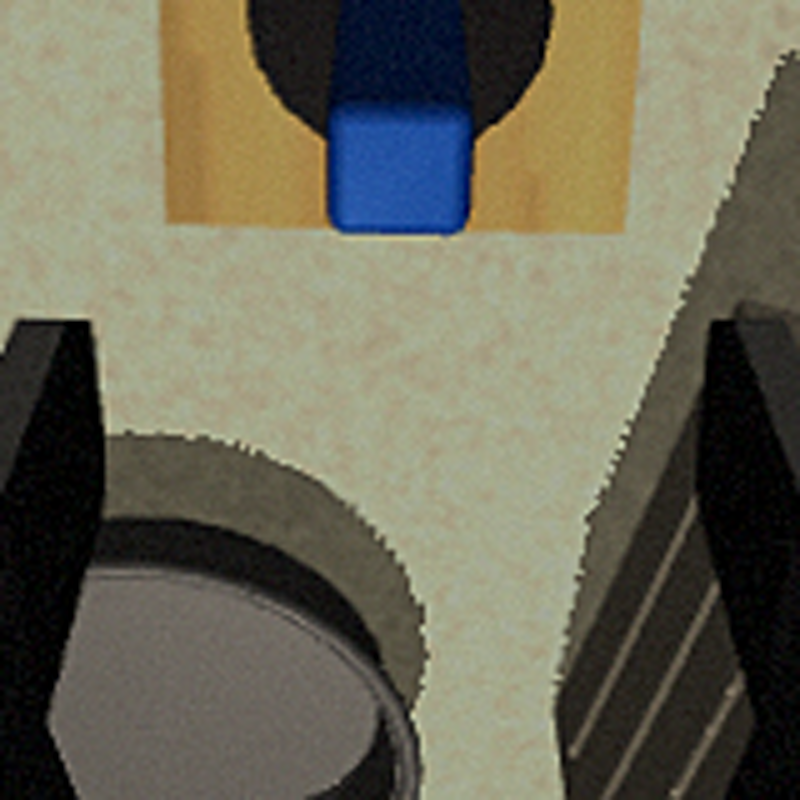

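```bash
python3 -c "
from h import *
d=load('w2'); C=lambda u,v,h: wplane(d,200+u/5-.4,200+v/5-.4,h)
q=[C(*p,.18) for p in [(329,104),(471,106),(468,235),(332,234)]]; print(q,sum(q)/4)
for i in range(4): e=q[(i+1)%4]-q[i]; print(np.hypot(*e[:2]),np.arctan2(e[1],e[0]))
s=[C(*p,.106) for p in [(167,224),(626,234)]]; e=s[1]-s[0]; print(np.hypot(*e[:2]),np.arctan2(e[1],e[0]))
st();goto([.4757,.264,.156],1.30)
"
```

```text
[array([0.46894734, 0.27591268, 0.18      ]), array([0.48701846, 0.27064552, 0.18      ]), array([0.48189351, 0.25243708, 0.18      ]), array([0.4639885 , 0.25752074, 0.18      ])] [0.47546195 0.264129   0.18      ]
0.018823074517434528 -0.28361164177005166
0.018915924938671357 -1.8451582267972817
0.01861271141229029 2.8649492315057676
0.01904871901637783 1.3074383454232068
0.08634832002165994 -0.29244242427496525
t 2.75 pos [0.476  0.2646 0.2348] rot [-2.499 -1.903  0.   ] yaw 1.302 q [0.37 0.37 1.46 0.   1.31 0.64] F [ 0.38 -1.07  0.78] M [-0.    0.04  0.  ] op 0.0595
shift mm [-0.7 -0.1 78.8] turn [-0.    -0.     0.002]
```

Request:
carry_out:
  moves: [-1,0,20,0,0,0.01,0.3,-1,0,40,0,0,0.01,0.3,-1,0,60,0,0,0.01,0.3,-1,0,79,0,0,0.01,0.3,-1,0,79,0,0,0.01,0.3,-1,0,79,0,0,0.01,0.5,-1,0,79,0,0,0.01,0.9,-1,0,79,0,0,0.01,1,-1,0,79,0,0,0.01,1,-1,0,79,0,0,0.01,1]
  newtons: 50

```text
clock: 3.58
eef_pos: [0.4765, 0.2637, 0.1572]
eef_rot: [2.508, 1.891, 0.003]
wrist_force: [-0.9, -0.9, 4.3]
opening: 0.0188
```

```bash
python3 -c "
from h import *
s=st(); goto([s['eef_pos'][0],s['eef_pos'][1],.29],1.03-.0)
"
```

```text
t 3.58 pos [0.4765 0.2637 0.1572] rot [2.508 1.891 0.003] yaw 1.292 q [0.36 0.44 1.58 0.   1.12 0.64] F [-0.89 -0.89  4.27] M [-0.21 -0.04 -0.02] op 0.0188
shift mm [   0.2    0.2 -132.8] turn [ 0.002 -0.002  0.262]
```

Request:
carry_out:
  moves: [0,0,-5,0,0,0,1,0,0,-20,0,0,0,1,0,0,-40,0,0,0,1,0,0,-60,0,0,0,1,0,0,-80,0,0,0,1,0,0,-100,0,0,0,1,0,0,-118,0,0,0,1,0,0,-133,0,0,0,1,0,0,-133,0,0,0,1,0,0,-133,0,0,0,1]

```text
clock: 4.42
eef_pos: [0.4762, 0.2637, 0.2906]
eef_rot: [2.508, 1.891, 0.006]
wrist_force: [-0.6, -0.3, -1.1]
opening: 0.0186
```

```bash
python3 -c "
from h import *
d=shot('scene','s2'); s=st(); crop('s2',300,90,380,225,6,'s2c')
d2=shot('wrist','w3');crop('w3',200,200,360,360,5,'w3c')
"
```

```text
t 4.47 pos [0.4758 0.2635 0.2895] rot [2.508e+00 1.891e+00 2.000e-03] yaw 1.292 q [0.36 0.34 1.36 0.   1.44 0.64] F [ 0.35 -0.09 -2.09] M [-0. -0.  0.] op 0.0189
```

View pics/s2c.png

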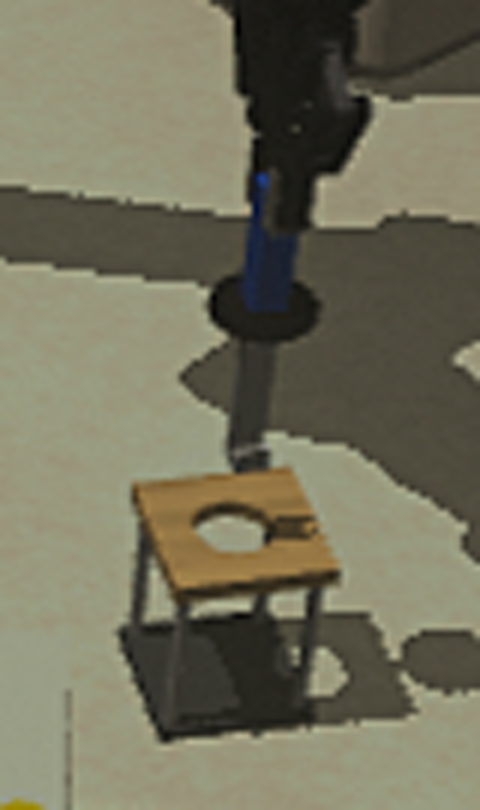

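View pics/w3c.png

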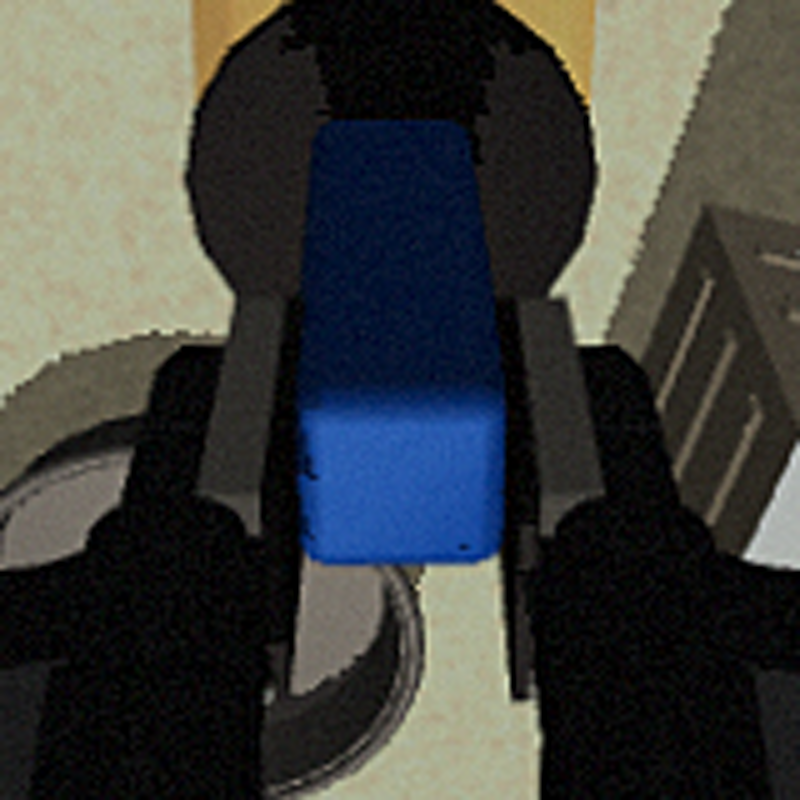

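```bash
python3 -c "
from h import *
d=load('s2'); R=Ro.from_rotvec(np.ravel(d['rvec'])); t=np.ravel(d['tvec']); K=d['camera_matrix']
s=robot.state()
for n,p in dict(guard=(0,0,4),tipL=(9.5,-9,-75),tipR=(9.5,9,-75),tipFL=(14.5,-9,-75),tipFR=(14.5,9,-75),bot=(14.5,-9,-88),botr=(14.5,9,-88),shL=(0,-9,-5),shR=(0,9,-5),ht=(0,0,74),gl=(0,-27,2),gr=(0,27,2),hb=(10,-10,4),hbr=(10,10,4)).items():
  p=s['eef_pos']-[0,0,.0512]+Ro.from_euler('z',yaw(s)-np.pi/2).apply(np.array(p)/1e3)
  c=R.apply(p)+t; print(n,((K@c)[:2]/c[2]-[300,90])*6)
crop('s2',320,120,365,175,14,'s2d')
goto([s['eef_pos'][0],s['eef_pos'][1],.29],1.03)
"
```

```text
guard [259.69568529 303.28643669]
tipL [231.04108074 447.85117382]
tipR [265.742646   443.65964533]
tipFL [234.03384169 453.97719943]
tipFR [268.81446245 449.76285714]
bot [231.38645542 474.64513037]
botr [265.96037165 470.41448472]
shL [239.8267283  320.73458831]
shR [275.52060465 316.68780061]
ht [275.89743405 178.55345189]
gl [205.36034258 312.7975207 ]
gr [312.79786515 300.69149351]
hb [246.00653819 317.50322121]
hbr [286.02348232 312.97226413]
shift mm [ 0.  0. -1.] turn [ 0.    -0.     0.262]
```

View pics/s2d.png

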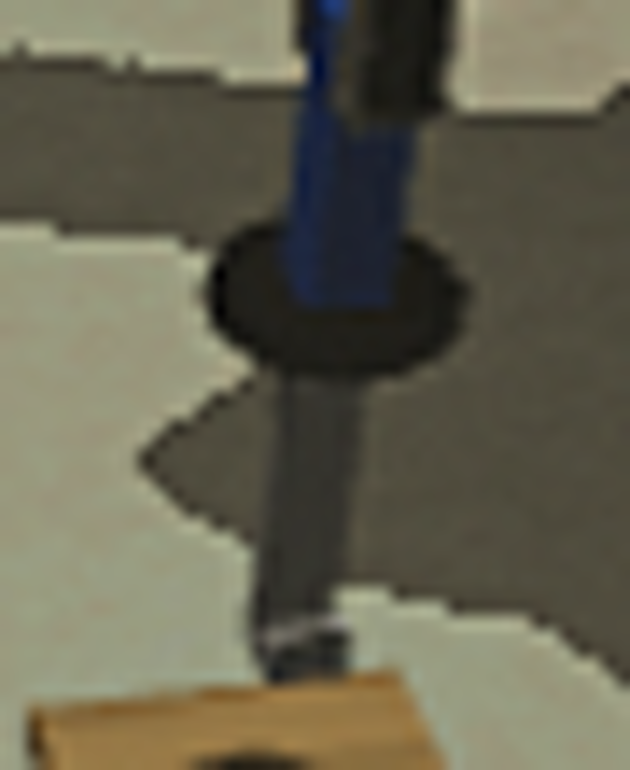

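```bash
python3 -c "
from h import *
d=load('w1')
R=Ro.from_rotvec(np.ravel(d['rvec'])); t=np.ravel(d['tvec']); o=-R.inv().apply(t);K=d['camera_matrix']
def w(u,v):
    x=np.array([u-K[0,2],v-K[1,2]])/K[0,0]; th=np.hypot(*x); r=np.r_[x/th*np.sin(th),np.cos(th)]; z=d['z_map'][int(round(v)),int(round(u))]
    return (R.inv().apply(r/r[2]*z)+o).round(4)
for n,p in dict(col1=(500,250),col2=(520,290),col3=(420,200),col4=(330,545),col5=(260,490),slot=(235,330),slot2=(535,430),plug=(450,400),lug=(385,222),bar=(378,360),top=(250,50)).items(): print(n,w(215+p[0]/6-.4,40+p[1]/6-.4))
st(); goto([.5395,.0372,.290],1.034)
"
```

```text
col1 [0.5792 0.0342 0.0586]
col2 [0.5807 0.0281 0.035 ]
col3 [0.573  0.0456 0.0587]
col4 [0.5384 0.0095 0.0585]
col5 [0.5337 0.0211 0.0579]
slot [0.541  0.0434 0.0418]
slot2 [0.5723 0.0084 0.0354]
plug [0.5628 0.0192 0.0613]
lug [0.5677 0.046  0.0475]
bar [0.557  0.0285 0.0918]
top [0.5619 0.0626 0.1313]
t 4.52 pos [0.4756 0.2634 0.289 ] rot [-2.509 -1.891 -0.   ] yaw 1.292 q [0.36 0.34 1.36 0.   1.44 0.64] F [-0.23 -0.11 -1.82] M [ 0.05 -0.04 -0.03] op 0.0184
shift mm [-199.9  123.7   -1. ] turn [ 0.    -0.     0.258]
```

Request:
carry_out:
  moves: [-25,15,-1,0,0,0.04,1,-53,33,-1,0,0,0.08,1,-81,50,-1,0,0,0.12,1,-109,67,-1,0,0,0.16,1,-137,85,-1,0,0,0.2,1,-165,102,-1,0,0,0.23,1,-185,115,-1,0,0,0.258,1,-196,121,-1,0,0,0.258,1,-200,124,-1,0,0,0.258,1,-200,124,-1,0,0,0.258,1]

```text
clock: 5.35
eef_pos: [0.5396, 0.0367, 0.2891]
eef_rot: [-2.73, -1.551, 0.001]
wrist_force: [0.4, -1.0, -1.4]
opening: 0.0189
```

```bash
python3 -c "
from h import *
d=shot('wrist','w4'); d=shot('top','t4'); d=shot('scene','s4'); s=st(); crop('w4',180,120,380,320,4,'w4c');  crop('s4',250,100,340,240,5,'s4c')
goto([.5395,.0372,.26],1.034)
"
```

```text
t 5.5 pos [0.5394 0.0384 0.2898] rot [-2.729 -1.555 -0.   ] yaw 1.036 q [-0.07  0.33  1.37  0.    1.44  0.46] F [ 0.36  0.76 -1.84] M [-0.03  0.02 -0.01] op 0.0189
shift mm [-1.   0.7 29.8] turn [-0.001 -0.     0.002]
```

View pics/w4c.png

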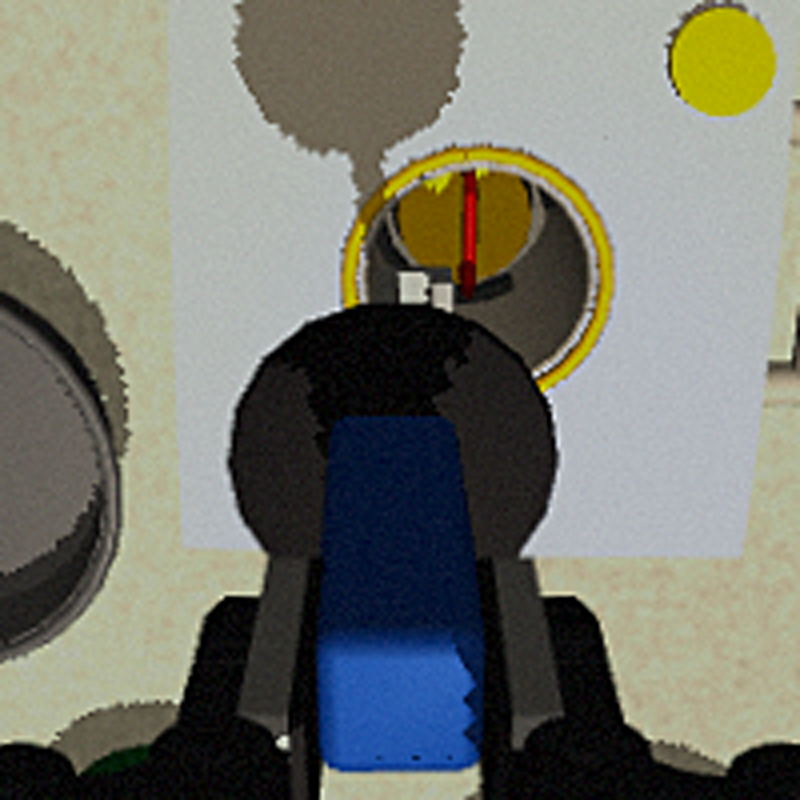

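View pics/s4c.png

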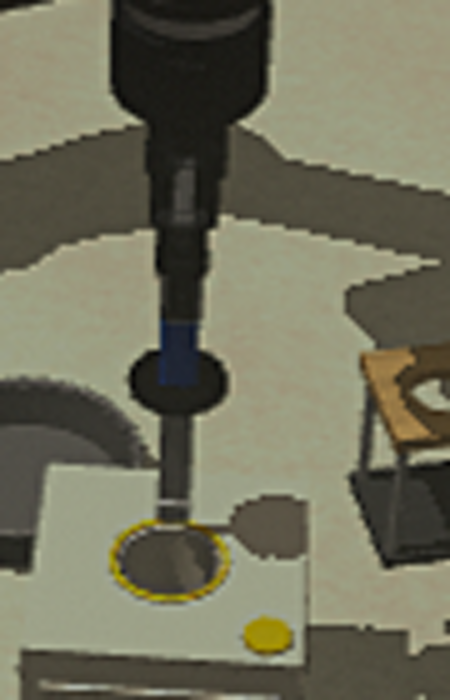

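```bash
python3 -c "
from h import *
crop('w4',260,150,330,210,11,'w4d')
d=load('w4'); C=lambda u,v,h: wplane(d,180+u/4-.375,120+v/4-.375,h)
a,b=C(470,172,.088),C(466,292,.088); print('bar',a,b,np.hypot(*(a-b)[:2]),(a+b)/2,np.arctan2(*(a-b)[[1,0]]))
s=robot.state(); h=yaw(s)-np.pi/2; ex=np.array([np.cos(h),np.sin(h),0]); ey=np.array([-ex[1],ex[0],0])
B=(a+b)/2; o=s['eef_pos']-[0,0,.0512]
print('origin rel bar',(o-B)@ex,(o-B)@ey)
for u in (398,424,432,453):
  p=C(u,284,o[2]-.075); print(u,(p-B)@ex,(p-o)@ex,(p-o)@ey)
"
```

```text
bar [0.56557843 0.04303391 0.088     ] [0.54763715 0.01424547 0.088     ] 0.033921442159596644 [0.55660779 0.02863969 0.088     ] 1.0134844984275877
origin rel bar -0.019785386341296222 -0.00041646785911395034
398 -0.018946666230070557 0.0008387201112256674 0.0069299638257984825
424 -0.013305580179352815 0.0064798061619434095 0.00691443057629144
432 -0.011569320654582627 0.008216065686713597 0.00691056326742695
453 -0.0070090207523455204 0.012776365588950704 0.006902452163386565
```

View pics/w4d.png

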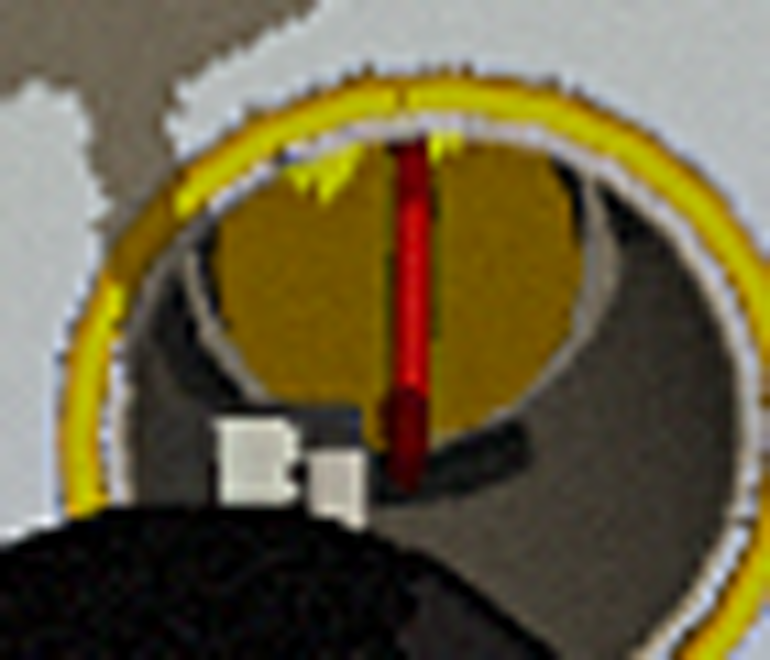

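```bash
python3 -c "
from h import *
d=load('w4'); C=lambda u,v,h: wplane(d,260+u/11-.45,150+v/11-.45,h)
s=robot.state(); h=1.034-np.pi/2; ex=np.array([np.cos(h),np.sin(h),0]); ey=np.array([-ex[1],ex[0],0])
B=np.array([.5566,.0286,0]); o=s['eef_pos']-[0,0,.0512]
for n,p in dict(tr=C(367,448,o[2]-.075),tl=C(308,448,o[2]-.075),gr=C(300,415,o[2]-.083),gl=C(217,415,o[2]-.083)).items(): print(n,'rel B',(p-B)@ex,(p-B)@ey,'rel o',(p-o)@ex,(p-o)@ey)
m=[C(*p,.13) for p in [(60,430),(768,400)]]; c=sum(m)/2; print(c, (c-B)@ex, [ (x-c)@ex for x in m])
st()
T=np.array([.5564,.0277,0])-.0185*ex; print(T); goto([T[0],T[1],.25],1.03)
"
```

```text
tr rel B -0.007003601979050663 0.006825260166521712 rel o 0.012794619050059932 0.007238562361757893
tl rel B -0.011661117564337752 0.006825231064029122 rel o 0.008137103464772841 0.007238533259265304
gr rel B -0.012138530620506682 0.007374435028428862 rel o 0.007659690408603912 0.007787737223665046
gl rel B -0.018859431515893737 0.007380141943138429 rel o 0.0009387895132168581 0.0077934441383746104
[0.55569981 0.02982476 0.13      ] -0.001399904289830178 [np.float64(-0.0314460520520973), np.float64(0.031446052052097204)]
t 5.5 pos [0.5394 0.0384 0.2898] rot [-2.729 -1.555 -0.   ] yaw 1.036 q [-0.07  0.33  1.37  0.    1.44  0.46] F [ 0.36  0.76 -1.84] M [-0.03  0.02 -0.01] op 0.0189
[0.540502   0.03716063 0.        ]
shift mm [-0.5  1.6 39.8] turn [-0.001 -0.     0.006]
```

Request:
carry_out:
  moves: [-0.5,1.6,8,0,0,0,1,-0.5,1.6,18,0,0,0,1,-0.5,1.6,28,0,0,0,1,-0.5,1.6,38,0,0,0,1,-0.5,1.6,48,0,0,0,1,-0.5,1.6,58,0,0,0,1,-0.5,1.6,67,0,0,0,1,-0.5,1.6,75,0,0,0,1,-0.5,1.6,75,0,0,0,1,-0.5,1.6,75,0,0,0,1]

```text
clock: 6.33
eef_pos: [0.5404, 0.0371, 0.2144]
eef_rot: [-2.729, -1.554, 0.001]
wrist_force: [0.1, 0.2, -0.6]
opening: 0.0189
```

```bash
python3 -c "
from h import *
d=shot('wrist','w5'); s=st(); crop('w5',240,110,340,200,8,'w5c')
goto([.5405,.0372,.2042],1.034)
"
```

```text
t 6.38 pos [0.5407 0.0371 0.215 ] rot [-2.729e+00 -1.555e+00 -1.000e-03] yaw 1.036 q [-0.07  0.38  1.5   0.    1.26  0.46] F [ 0.47  0.44 -1.06] M [ 0.04  0.06 -0.03] op 0.0187
shift mm [-0.  -0.2 10.8] turn [-0.    -0.001  0.002]
```

View pics/w5c.png

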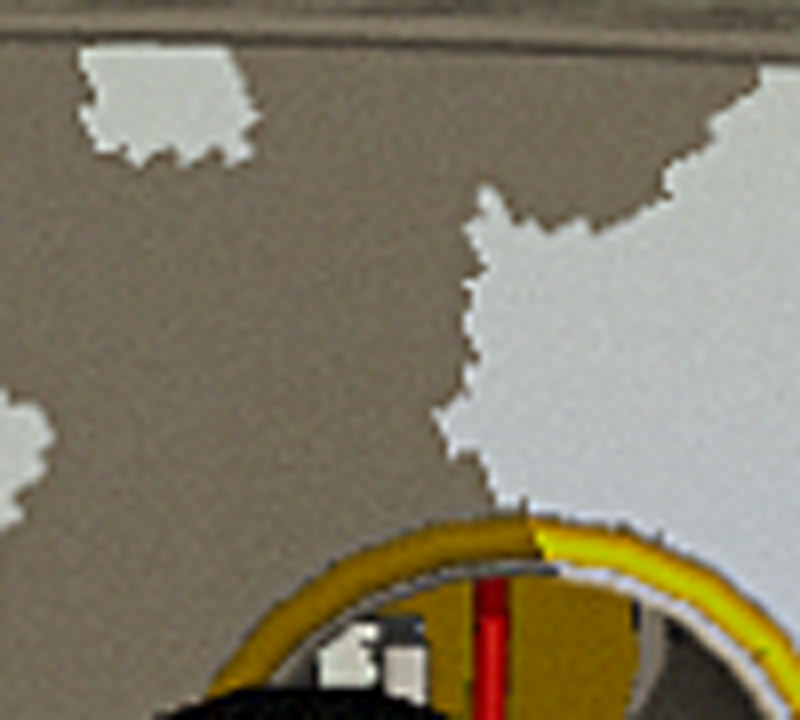

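Request:
carry_out:
  moves: [0,1,0,0,0,0,1,0,1.5,2,0,0,0,1,0,1.5,4,0,0,0,1,0,1.5,6,0,0,0,1,0,1.5,8,0,0,0,1,0,1.5,10,0,0,0,1,0,1.5,11,0,0,0,1,0,1.5,11,0,0,0,1,0,1.5,11,0,0,0,1,0,1.5,11,0,0,0,1]

```text
clock: 7.22
eef_pos: [0.5421, 0.0364, 0.204]
eef_rot: [-2.729, -1.555, -0.001]
wrist_force: [0.1, 0.6, -1.8]
opening: 0.0188
```

```bash
python3 -c "
from h import *
d=shot('wrist','w6'); s=st(); crop('w6',250,150,330,210,10,'w6c')
"
```

```text
t 7.27 pos [0.5421 0.0364 0.2041] rot [-2.729e+00 -1.555e+00 -1.000e-03] yaw 1.036 q [-0.07  0.4   1.51  0.    1.23  0.46] F [ 0.17 -0.38 -2.  ] M [ 0.    0.02 -0.02] op 0.0191
```

View pics/w6c.png

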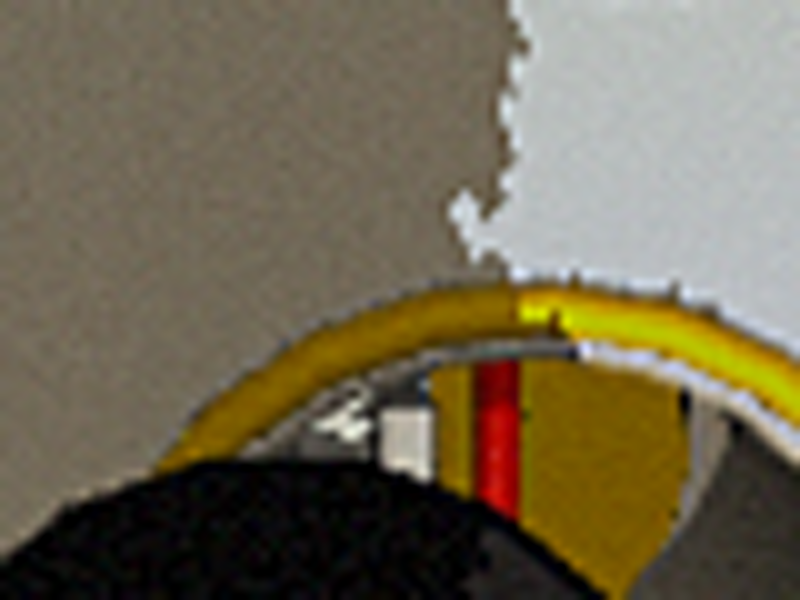

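Request:
carry_out:
  moves: [0,2,0,0,0,0,1,0,4,0,0,0,0,1,0,6,0,0,0,0,1,0,8,0,0,0,0,1,0,10,0,0,0,0,1,0,12,0,0,0,0,1,0,13.2,0,0,0,0,1,0,13.2,0,0,0,0,1,0,13.2,0,0,0,0,1,0,13.2,0,0,0,0,1]

```text
clock: 8.1
eef_pos: [0.5534, 0.0297, 0.204]
eef_rot: [-2.729, -1.555, -0.001]
wrist_force: [-0.9, 0.3, -1.5]
opening: 0.0189
```

```bash
python3 -c "
from h import *
d=shot('wrist','w7'); s=st(); crop('w7',250,150,330,210,10,'w7c')
"
```

```text
t 8.15 pos [0.5533 0.0297 0.2041] rot [-2.729e+00 -1.555e+00 -1.000e-03] yaw 1.036 q [-0.09  0.41  1.48  0.    1.24  0.45] F [ 0.49  0.37 -1.74] M [-0.01  0.03 -0.01] op 0.0188
```

View pics/w7c.png

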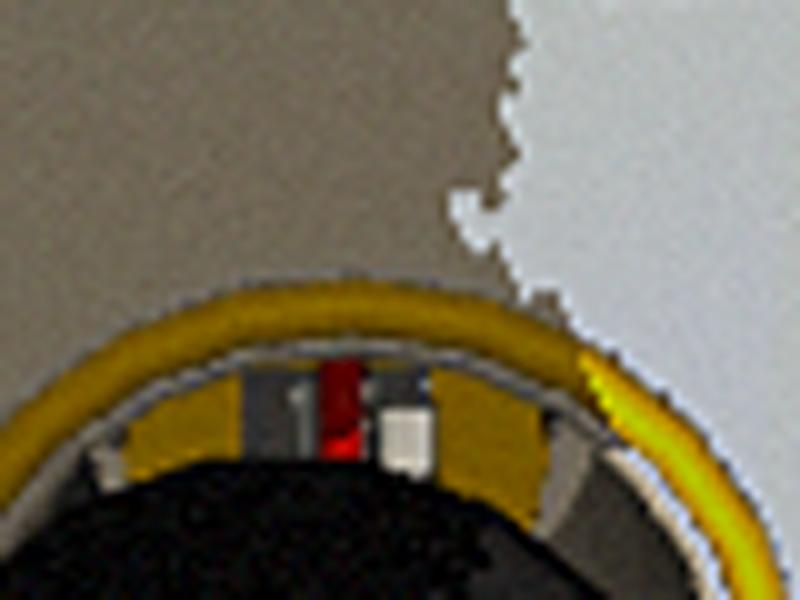

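Request:
carry_out:
  moves: [0,0,-5,0,0,0,1,0,0,-10,0,0,0,1,0,0,-14,0,0,0,1,0,0,-16,0,0,0,1,0,0,-17,0,0,0,1,0,0,-18,0,0,0,1,0,0,-19,0,0,0,1,0,0,-20,0,0,0,1,0,0,-20,0,0,0,1,0,0,-20,0,0,0,1]

```text
clock: 8.98
eef_pos: [0.5532, 0.0297, 0.2238]
eef_rot: [-2.729, -1.555, -0.0]
wrist_force: [0.5, 0.2, -4.4]
opening: 0.0187
```

```bash
python3 -c "
from h import *
d=shot('wrist','w8'); s=st(); s=[robot.state()['wrist_force'][2] for _ in range(5)]; print(s); crop('w8',250,150,330,210,10,'w8c')
"
```

```text
t 9.03 pos [0.5532 0.0297 0.2238] rot [-2.729 -1.555 -0.   ] yaw 1.036 q [-0.09  0.4   1.45  0.    1.29  0.45] F [ 0.05  0.8  -3.9 ] M [ 0.08 -0.05 -0.03] op 0.0189
[np.float64(-3.8960153121975605), np.float64(-3.8960153121975605), np.float64(-3.8960153121975605), np.float64(-3.8960153121975605), np.float64(-3.8960153121975605)]
```

View pics/w8c.png

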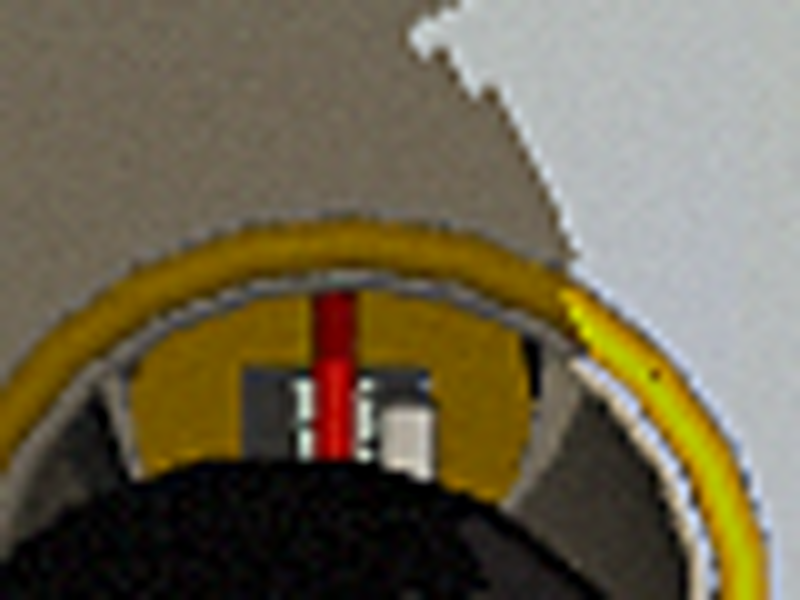

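Request:
carry_out:
  moves: [0,0,-1,0,0,0,1,0,0,-2,0,0,0,1,-0.25,0,-2,0,0,-0.05,1,-0.5,0,-2,0,0,-0.1,1,-0.8,0.1,-2,0,0,-0.16,1,-1.1,0.1,-2,0,0,-0.22,1,-1.4,0.2,-2,0,0,-0.28,1,-1.7,0.3,-2,0,0,-0.34,1,-1.95,0.4,-2,0,0,-0.4,1,-2.2,0.5,-2,0,0,-0.45,1]

```text
clock: 9.87
eef_pos: [0.5523, 0.0276, 0.2257]
eef_rot: [-2.31, -2.127, 0.0]
wrist_force: [-0.2, 0.4, -3.9]
opening: 0.0189
```

```bash
python3 -c "
from h import *
d=shot('wrist','w9'); s=st(); crop('w9',180,110,380,260,4,'w9c')
"
```

```text
t 9.92 pos [0.5523 0.0275 0.2256] rot [-2.307 -2.13   0.   ] yaw 1.491 q [-0.09  0.4   1.45  0.    1.3  -0.01] F [-0.19 -0.2  -4.4 ] M [ 0.07  0.07 -0.03] op 0.019
```

View pics/w9c.png

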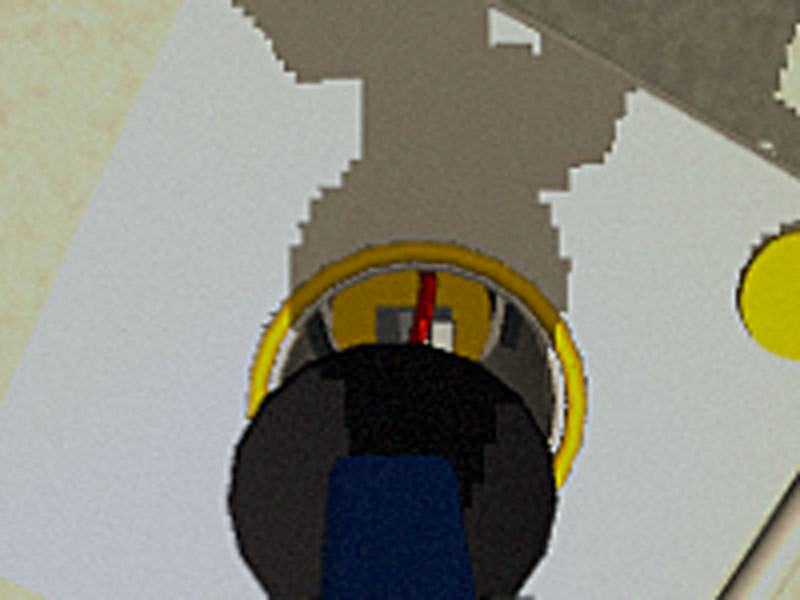

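Request:
carry_out:
  moves: [-0.25,0,0,0,0,-0.05,1,-0.5,0,0,0,0,-0.1,1,-0.75,0.1,0,0,0,-0.15,1,-1,0.1,0,0,0,-0.2,1,-1.25,0.2,0,0,0,-0.25,1,-1.5,0.2,0,0,0,-0.3,1,-1.7,0.3,0,0,0,-0.35,1,-1.95,0.4,0,0,0,-0.4,1,-2.2,0.5,0,0,0,-0.45,1,-2.4,0.6,0,0,0,-0.5,1]

```text
clock: 10.75
eef_pos: [0.5525, 0.0251, 0.2255]
eef_rot: [-1.707, -2.635, 0.0]
wrist_force: [-0.5, -1.1, -4.3]
opening: 0.0191
```

```bash
python3 -c "
from h import *
d=shot('wrist','w10'); s=st(); crop('w10',230,160,330,235,8,'w10c')
"
```

```text
t 10.8 pos [0.5525 0.025  0.2255] rot [-1.703e+00 -2.638e+00  1.000e-03] yaw 1.995 q [-0.09  0.4   1.45  0.    1.3  -0.52] F [-0.77 -1.16 -3.56] M [-0.13  0.15 -0.02] op 0.0188
```

View pics/w10c.png

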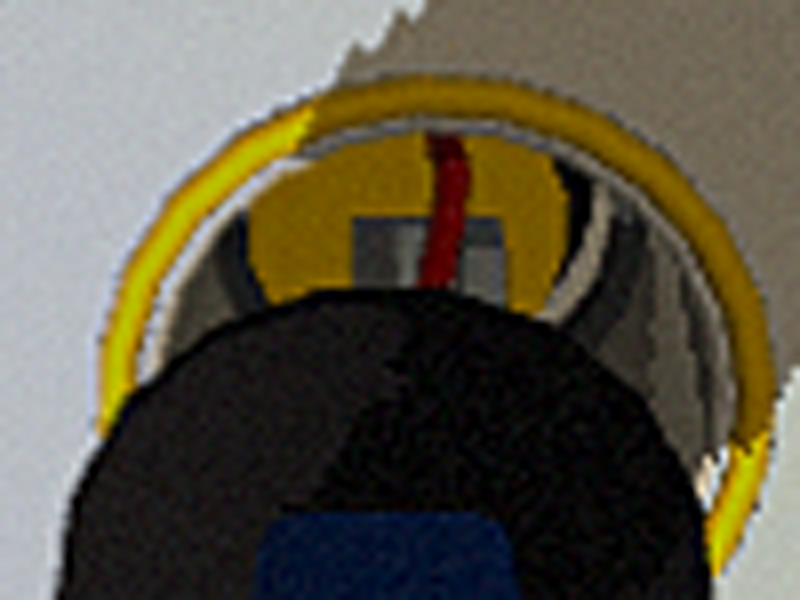

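Request:
carry_out:
  moves: [-0.2,-0.2,0,0,0,-0.04,1,-0.4,-0.4,0,0,0,-0.08,1,-0.6,-0.6,0,0,0,-0.12,1,-0.8,-0.7,0,0,0,-0.16,1,-1,-0.7,0,0,0,-0.2,1,-1.2,-0.7,0,0,0,-0.24,1,-1.4,-0.6,0,0,0,-0.28,1,-1.6,-0.6,0,0,0,-0.32,1,-1.6,-0.6,0,0,0,-0.32,1,-1.6,-0.6,0,0,0,-0.32,1]

```text
clock: 11.63
eef_pos: [0.5527, 0.0233, 0.2258]
eef_rot: [-1.264, -2.874, -0.0]
wrist_force: [-0.1, 0.1, -0.6]
opening: 0.0187
```

```bash
python3 -c "
from h import *
d=shot('wrist','w11'); s=st(); crop('w11',230,160,330,235,8,'w11c')
"
```

```text
t 11.68 pos [0.5527 0.0233 0.2258] rot [-1.264 -2.874 -0.   ] yaw 2.313 q [-0.1   0.4   1.45  0.    1.3  -0.84] F [-0.22  0.03 -2.01] M [0.06 0.09 0.02] op 0.0188
```

View pics/w11c.png

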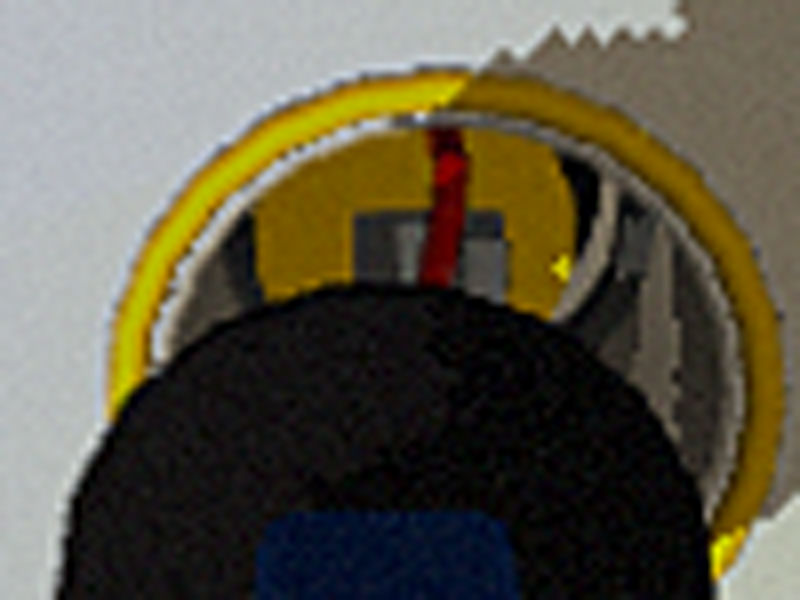

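Request:
carry_out:
  moves: [0,0,-1,0,0,0,1,0,0,-2,0,0,0,1,0,0,-3,0,0,0,1,0,0,-4,0,0,0,1,0,0,-5,0,0,0,1,0,0,-6,0,0,0,1,0,0,-7,0,0,0,1,0,0,-7,0,0,0,1,0,0,-7,0,0,0,1,0,0,-7,0,0,0,1]

```text
clock: 12.52
eef_pos: [0.5527, 0.0233, 0.2328]
eef_rot: [-1.264, -2.874, -0.0]
wrist_force: [0.4, 0.2, -2.2]
opening: 0.019
```

```bash
python3 -c "
from h import *
d=shot('wrist','w12'); s=st(); crop('w12',230,160,330,235,8,'w12c')
"
```

```text
t 12.57 pos [0.5527 0.0233 0.2327] rot [-1.264 -2.874 -0.   ] yaw 2.313 q [-0.1   0.39  1.44  0.    1.31 -0.84] F [-0.41  0.11 -3.29] M [ 0.05 -0.   -0.01] op 0.0193
```

View pics/w12c.png

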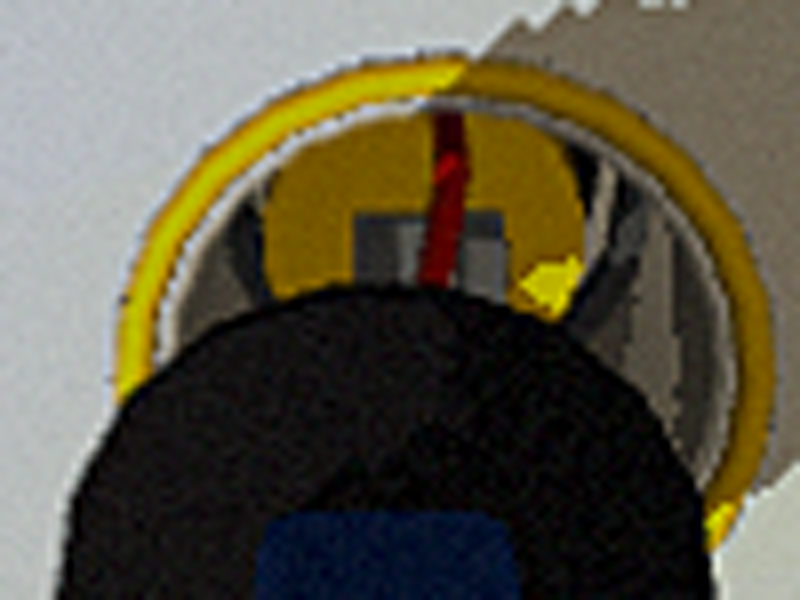

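Request:
carry_out:
  moves: [0,0,-3,0,0,0,1,0,0,-7,0,0,0,1,0,0,-12,0,0,0,1,0,0,-17,0,0,0,1,0,0,-22,0,0,0,1,0,0,-27,0,0,0,1,0,0,-32,0,0,0,1,0,0,-36,0,0,0,1,0,0,-40,0,0,0,1,0,0,-42,0,0,0,1]

```text
clock: 13.4
eef_pos: [0.5529, 0.0233, 0.2754]
eef_rot: [-1.264, -2.875, -0.001]
wrist_force: [-0.1, 0.3, -2.7]
opening: 0.0191
```

```bash
python3 -c "
from h import *
d=shot('wrist','w13'); s=st(); crop('w13',200,130,350,243,5,'w13c')
"
```

```text
t 13.45 pos [0.553  0.0233 0.2756] rot [-1.264e+00 -2.875e+00 -1.000e-03] yaw 2.313 q [-0.1   0.36  1.36  0.    1.42 -0.84] F [ 0.15  0.58 -2.14] M [ 0.09  0.01 -0.06] op 0.0192
```

View pics/w13c.png

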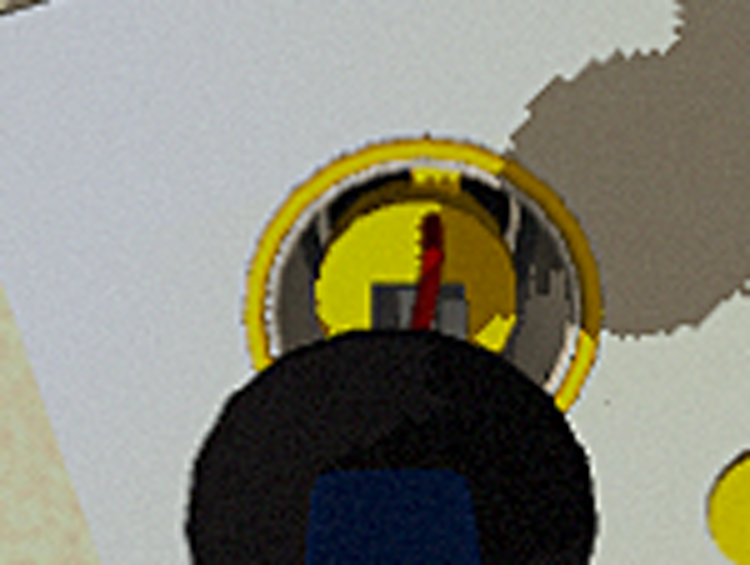

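Request:
carry_out:
  moves: [0,0,-5,0,0,0,1,0,0,-12,0,0,0,1,0,0,-20,0,0,0,1,0,0,-28,0,0,0,1,0,0,-36,0,0,0,1,0,0,-44,0,0,0,1,0,0,-52,0,0,0,1,0,0,-58,0,0,0,1,0,0,-63,0,0,0,1,0,0,-65,0,0,0,1]

```text
clock: 14.28
eef_pos: [0.5532, 0.0232, 0.3415]
eef_rot: [1.264, 2.875, 0.001]
wrist_force: [-0.6, -0.3, -2.4]
opening: 0.019
```

```bash
python3 -c "
from h import *
d=shot('scene','s14'); s=st(); crop('s14',230,60,350,260,3,'s14c')
ex=np.array([np.cos(yaw(s)-np.pi/2),np.sin(yaw(s)-np.pi/2)]); T=np.array([.4527,-.2886])-.0055*ex; print(T); goto([T[0],T[1],.34],yaw(s))
"
```

```text
t 14.33 pos [0.5532 0.0232 0.3414] rot [1.264e+00 2.875e+00 1.000e-03] yaw 2.313 q [-0.1   0.34  1.22  0.    1.58 -0.84] F [-0.1   0.36 -1.86] M [0.01 0.01 0.  ] op 0.0188
[ 0.44864666 -0.29231758]
shift mm [-161.9 -290.3    1.2] turn [0.001 0.    0.   ]
```

View pics/s14c.png

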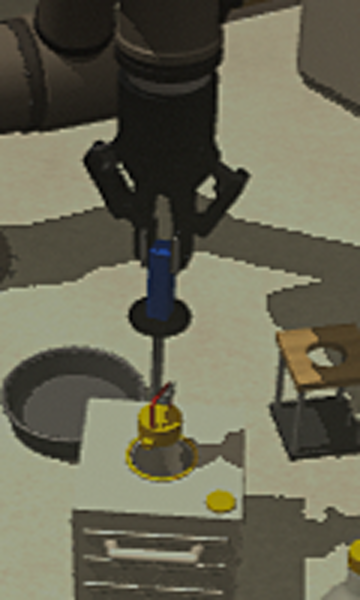

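Request:
carry_out:
  moves: [-2.5,-4.5,-2,0,0,0,1,-8,-14.5,-5,0,0,0,1,-16,-29,-8,0,0,0,1,-26,-46,-8,0,0,0,1,-37,-67,-8,0,0,0,1,-49,-87,-8,0,0,0,1,-60,-107,-8,0,0,0,1,-70,-125,-8,0,0,0,1,-78,-139,-8,0,0,0,1,-84,-151,-8,0,0,0,1]

```text
clock: 15.17
eef_pos: [0.4976, -0.1429, 0.3493]
eef_rot: [1.267, 2.874, 0.0]
wrist_force: [0.1, 0.3, -2.8]
opening: 0.0188
```

```bash
python3 -c "
from h import *
st(); goto([.4486,-.2923,.34],2.313)
"
```

```text
t 15.17 pos [ 0.4976 -0.1429  0.3493] rot [1.267 2.874 0.   ] yaw 2.311 q [-0.43  0.26  1.3   0.    1.57 -1.17] F [ 0.1   0.33 -2.78] M [-0.   -0.    0.01] op 0.0188
shift mm [ -77.2 -136.9    9.3] turn [ 0.     0.    -0.002]
```

Request:
carry_out:
  moves: [-6,-10,2,0,0,0,1,-14,-25,5,0,0,0,1,-24,-42,8,0,0,0,1,-34,-60,14,0,0,0,1,-44,-78,22,0,0,0,1,-54,-96,32,0,0,0,1,-63,-112,42,0,0,0,1,-70,-125,52,0,0,0,1,-75,-133,60,0,0,0,1,-77,-137,66,0,0,0,1]

```text
clock: 16.0
eef_pos: [0.4473, -0.2937, 0.2823]
eef_rot: [-1.269, -2.873, -0.0]
wrist_force: [0.1, 0.5, -1.8]
opening: 0.0189
```

```bash
python3 -c "
from h import *
st(); d=shot('scene','s16'); d=shot('wrist','w16'); d=shot('top','t16'); st(); goto([.4486,-.2923,.20],2.313)
crop('s16',110,60,230,290,3,'s16c')
"
```

```text
t 16.0 pos [ 0.4473 -0.2937  0.2823] rot [-1.269 -2.873 -0.   ] yaw 2.31 q [-0.72  0.33  1.4  -0.    1.42 -1.46] F [ 0.09  0.53 -1.81] M [ 0.01  0.04 -0.04] op 0.0189
t 16.15 pos [ 0.4482 -0.2921  0.283 ] rot [-1.267e+00 -2.874e+00 -1.000e-03] yaw 2.311 q [-0.72  0.32  1.4   0.    1.42 -1.46] F [-0.07  0.43 -2.64] M [-0.02  0.    0.  ] op 0.0191
shift mm [-0.5  0.1 83. ] turn [ 0.    -0.001 -0.002]
```

View pics/s16c.png

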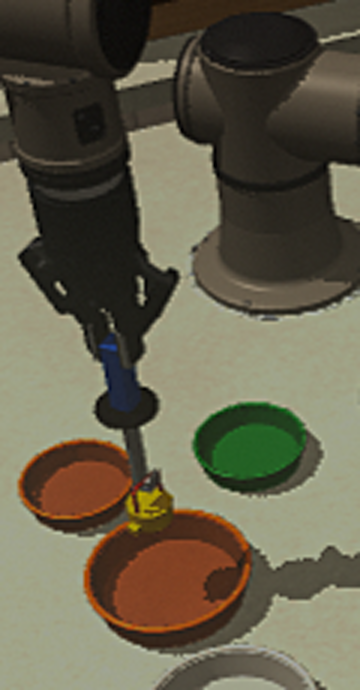

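View pics/w16.png

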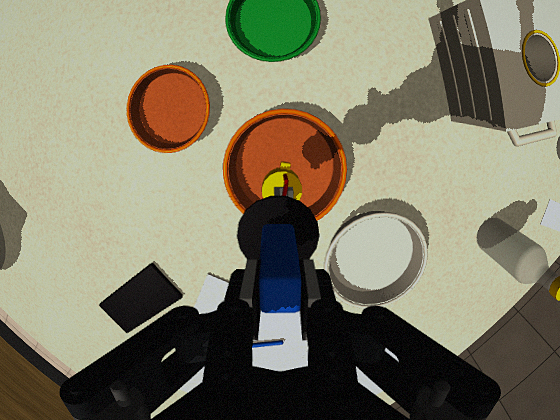

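Request:
carry_out:
  moves: [0,0,6,0,0,0,1,0,0,15,0,0,0,1,0,0,26,0,0,0,1,0,0,38,0,0,0,1,0,0,50,0,0,0,1,0,0,61,0,0,0,1,0,0,71,0,0,0,1,0,0,79,0,0,0,1,0,0,84,0,0,0,1,0,0,87,0,0,0,1]

```text
clock: 16.98
eef_pos: [0.4481, -0.2916, 0.1953]
eef_rot: [-1.267, -2.873, -0.002]
wrist_force: [-0.1, 0.4, -2.0]
opening: 0.0189
```

Request:
carry_out:
  moves: [0,0,1,0,0,0,1,0,0,2,0,0,0,1,0,0,3,0,0,0,1,0,0,4,0,0,0,1,0,0,5,0,0,0,1,0,0,6,0,0,0,1,0,0,7,0,0,0,1,0,0,8,0,0,0,1,0,0,8,0,0,0,1,0,0,8,0,0,0,1]

```text
clock: 17.82
eef_pos: [0.4481, -0.2916, 0.1872]
eef_rot: [-1.267, -2.873, -0.002]
wrist_force: [-0.1, 0.2, -3.2]
opening: 0.019
```

```bash
python3 -c "
from h import *
d=shot('wrist','w17'); d=shot('scene','s17'); st()
crop('w17',230,130,330,230,6,'w17c'); crop('s17',110,150,230,240,6,'s17c')
"
```

```text
t 17.92 pos [ 0.4482 -0.2917  0.1873] rot [-1.267e+00 -2.874e+00 -2.000e-03] yaw 2.311 q [-0.72  0.4   1.56  0.    1.19 -1.46] F [-0.8  -0.19 -2.18] M [ 0.01 -0.08 -0.03] op 0.0191
```

View pics/w17c.png

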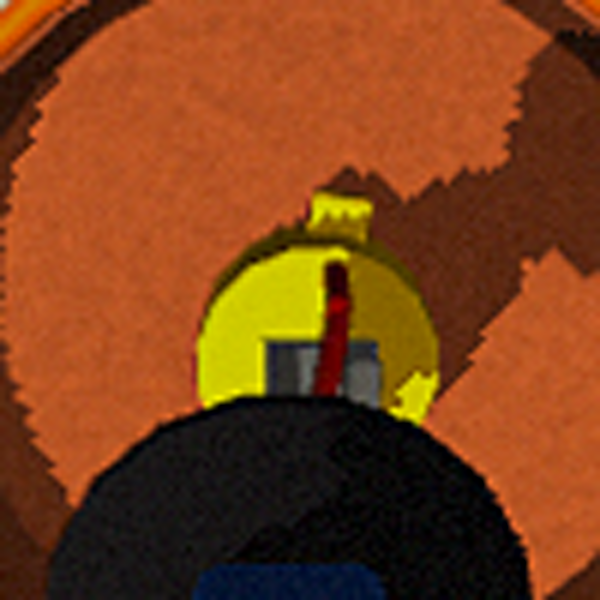

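View pics/s17c.png

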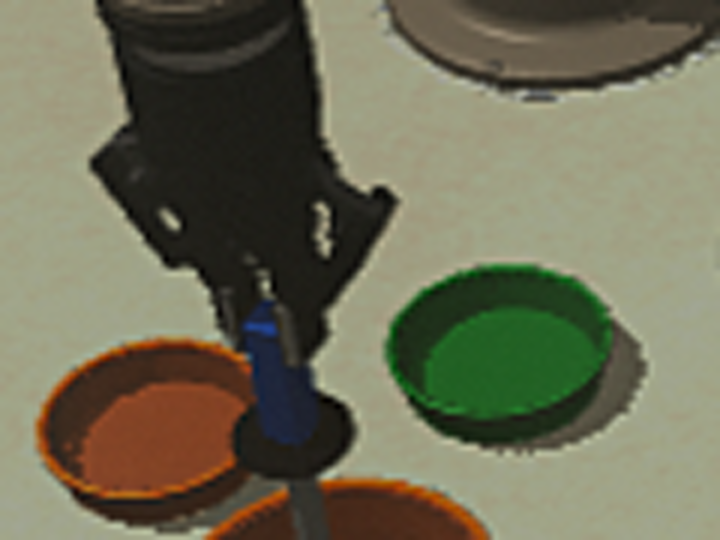

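Request:
carry_out:
  moves: [0,0,0.7,0,0,0,1,0,0,1.4,0,0,0,1,0,0,2.1,0,0,0,1,0,0,2.8,0,0,0,1,0,0,3.5,0,0,0,1,0,0,4.2,0,0,0,1,0,0,4.9,0,0,0,1,0,0,5.6,0,0,0,1,0,0,6,0,0,0,1,0,0,6,0,0,0,1]

```text
clock: 18.75
eef_pos: [0.4481, -0.2916, 0.1812]
eef_rot: [-1.267, -2.873, -0.002]
wrist_force: [-0.1, -0.1, -1.0]
opening: 0.0187
```

```bash
python3 -c "
from h import *
d=shot('wrist','w18'); st()
crop('w18',230,110,330,210,6,'w18c')
"
```

```text
t 18.8 pos [ 0.4481 -0.2917  0.1813] rot [-1.267e+00 -2.873e+00 -2.000e-03] yaw 2.311 q [-0.72  0.4   1.57  0.    1.17 -1.46] F [-0.06  0.41 -0.91] M [-0.05  0.1  -0.  ] op 0.019
```

View pics/w18c.png

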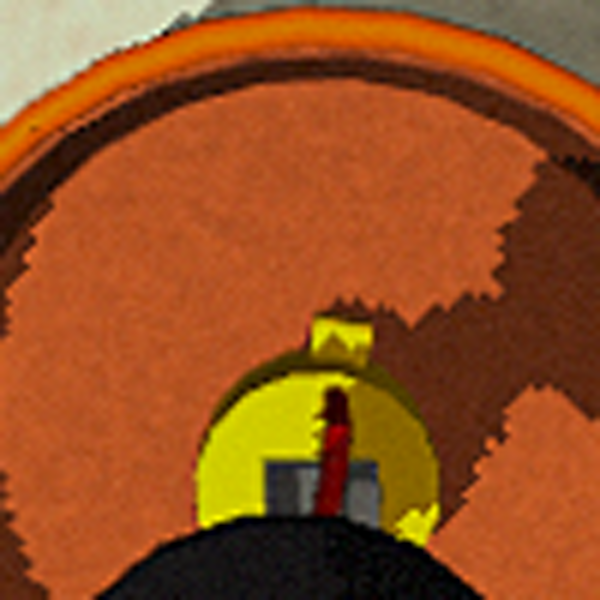

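Request:
carry_out:
  moves: [0.3,0,0.5,0,0,0.05,1,0.5,0,1,0,0,0.1,1,0.5,0,2.5,0,0,0.1,1,0.5,0,4,0,0,0.1,1,0.5,0,5.5,0,0,0.1,1,0.5,0,7,0,0,0.1,1,0.5,0,8.5,0,0,0.1,1,0.5,0,9.5,0,0,0.1,1,0.5,0,9.5,0,0,0.1,1,0.5,0,9.5,0,0,0.1,1]

```text
clock: 19.63
eef_pos: [0.4478, -0.2912, 0.1717]
eef_rot: [-1.408, -2.806, -0.002]
wrist_force: [-0.3, 0.8, -1.2]
opening: 0.0187
```

```bash
python3 -c "
from h import *
d=shot('wrist','w19'); st()
crop('w19',230,110,330,210,6,'w19c')
"
```

```text
t 19.68 pos [ 0.4479 -0.2913  0.1718] rot [-1.408e+00 -2.807e+00 -1.000e-03] yaw 2.211 q [-0.72  0.41  1.58  0.    1.15 -1.36] F [ 0.13  0.18 -1.07] M [ 0.04 -0.06 -0.03] op 0.0187
```

View pics/w19c.png

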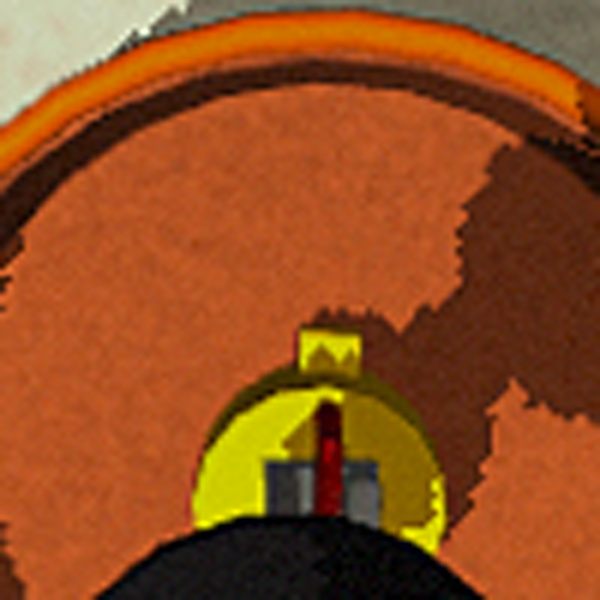

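Request:
carry_out:
  moves: [0,-2,0,0,0,0,1,0,-4,0,0,0,0,1,0,-6,0,0,0,0,1,0,-8,0,0,0,0,1,0,-10,0,0,0,0,1,0,-12,0,0,0,0,1,0,-14,0,0,0,0,1,0,-16,0,0,0,0,1,0,-18,0,0,0,0,1,0,-18,0,0,0,0,1]

```text
clock: 20.52
eef_pos: [0.4331, -0.3023, 0.1718]
eef_rot: [-1.409, -2.806, -0.001]
wrist_force: [1.0, 0.1, -0.6]
opening: 0.0186
```

```bash
python3 -c "
from h import *
d=shot('wrist','w20'); st()
crop('w20',230,110,330,210,6,'w20c')
"
```

```text
t 20.57 pos [ 0.4332 -0.3022  0.1718] rot [-1.409e+00 -2.806e+00 -1.000e-03] yaw 2.211 q [-0.75  0.4   1.6   0.    1.14 -1.39] F [ 0.36 -0.08 -0.64] M [-0.02 -0.02  0.  ] op 0.0192
```

View pics/w20c.png

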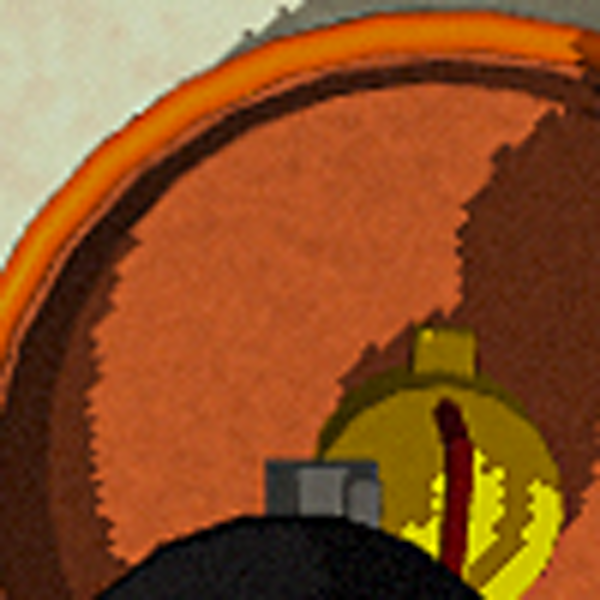

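Request:
carry_out:
  moves: [0,0,-3,0,0,0,1,0,0,-8,0,0,0,1,0,0,-16,0,0,0,1,0,0,-28,0,0,0,1,0,0,-45,0,0,0,1,0,0,-65,0,0,0,1,0,0,-85,0,0,0,1,0,0,-105,0,0,0,1,0,0,-120,0,0,0,1,0,0,-125,0,0,0,1]

```text
clock: 21.4
eef_pos: [0.4341, -0.3029, 0.3003]
eef_rot: [1.407, 2.804, -0.001]
wrist_force: [-0.8, -0.8, -0.8]
opening: 0.0188
```

```bash
python3 -c "
from h import *
d=shot('wrist','w21'); d=shot('top','t21'); st(); crop('t21',340,190,450,290,6,'t21c')
s=robot.state(); goto([.4757,.2638,.295],1.292)
"
```

```text
t 21.5 pos [ 0.4337 -0.3025  0.2981] rot [1.409 2.807 0.   ] yaw 2.211 q [-0.75  0.3   1.39  0.    1.45 -1.39] F [ 0.19 -0.17 -1.38] M [-0.05  0.02  0.02] op 0.0187
shift mm [429.  372.1   2.9] turn [0.001 0.001 0.919]
```

View pics/w21.png

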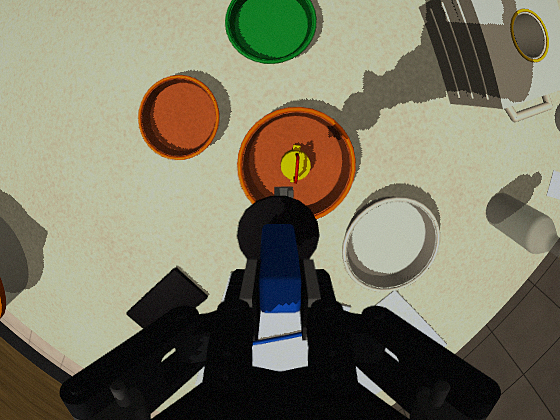

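View pics/t21c.png

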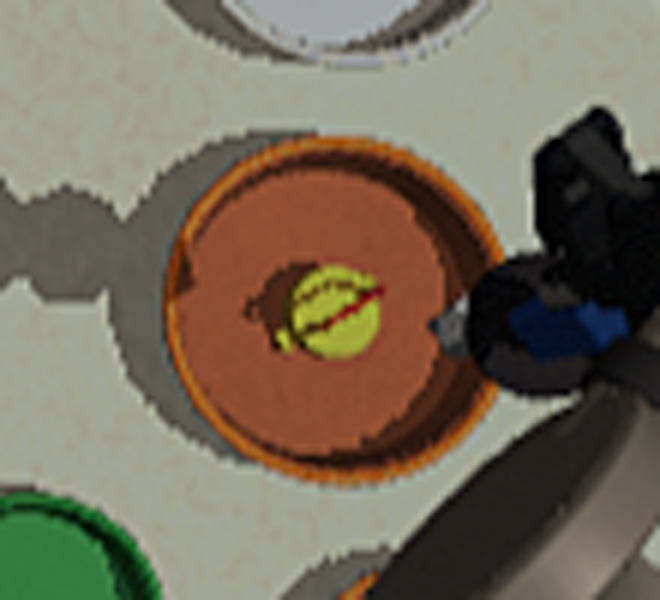

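Request:
carry_out:
  moves: [8,7,0,0,0,0.02,1,25,22,0,0,0,0.06,1,48,42,1,0,0,0.11,1,75,65,1,0,0,0.17,1,102,88,1,0,0,0.23,1,129,112,1,0,0,0.29,1,156,135,2,0,0,0.35,1,183,159,2,0,0,0.41,1,206,179,2,0,0,0.46,1,224,194,2,0,0,0.5,1]

```text
clock: 22.33
eef_pos: [0.4546, -0.0045, 0.2949]
eef_rot: [-2.061, -2.37, 0.0]
wrist_force: [-0.2, -0.7, -0.1]
opening: 0.0185
```

```bash
python3 -c "
from h import *
st(); goto([.4757,.2638,.295],1.292)
"
```

```text
t 22.33 pos [ 0.4546 -0.0045  0.2949] rot [-2.061 -2.37   0.   ] yaw 1.71 q [-0.18  0.16  1.58  0.    1.4  -0.32] F [-0.23 -0.68 -0.05] M [ 0.02 -0.01 -0.01] op 0.0185
shift mm [262.7  58.1   0. ] turn [-0.001 -0.     0.418]
```

Request:
carry_out:
  moves: [18,4,0,0,0,0.04,1,45,10,0,0,0,0.09,1,75,17,0,0,0,0.14,1,108,24,0,0,0,0.2,1,142,31,0,0,0,0.26,1,176,39,0,0,0,0.32,1,208,46,0,0,0,0.37,1,235,52,0,0,0,0.41,1,254,56,0,0,0,0.418,1,263,58,0,0,0,0.418,1]

```text
clock: 23.17
eef_pos: [0.4748, 0.2663, 0.2934]
eef_rot: [-2.505, -1.893, 0.004]
wrist_force: [-0.4, -0.1, -1.5]
opening: 0.0188
```

```bash
python3 -c "
from h import *
d=shot('wrist','w23'); d=shot('scene','s23'); d=shot('top','t23'); st(); goto([.4757,.2638,.16],1.292)
crop('w23',200,100,360,260,5,'w23c'); crop('s23',300,90,380,225,6,'s23c')
"
```

```text
t 23.32 pos [0.4752 0.2637 0.294 ] rot [-2.506 -1.892  0.004] yaw 1.293 q [0.37 0.34 1.35 0.   1.46 0.64] F [ 0.37 -0.21 -2.14] M [-0.01 -0.04 -0.02] op 0.0188
shift mm [  0.4   0.7 134. ] turn [-0.002  0.001  0.001]
```

View pics/w23c.png

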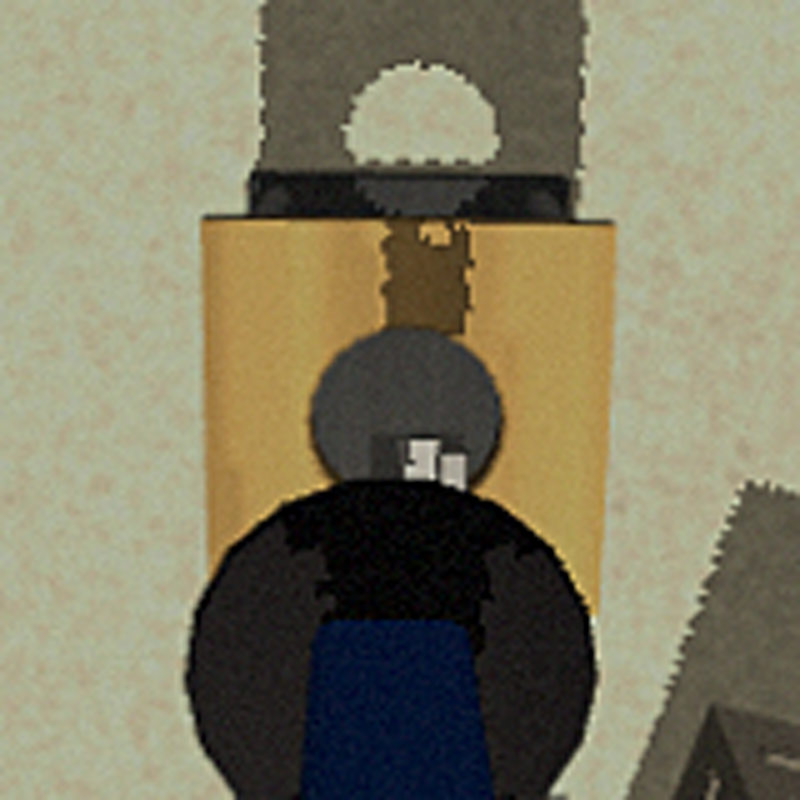

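View pics/s23c.png

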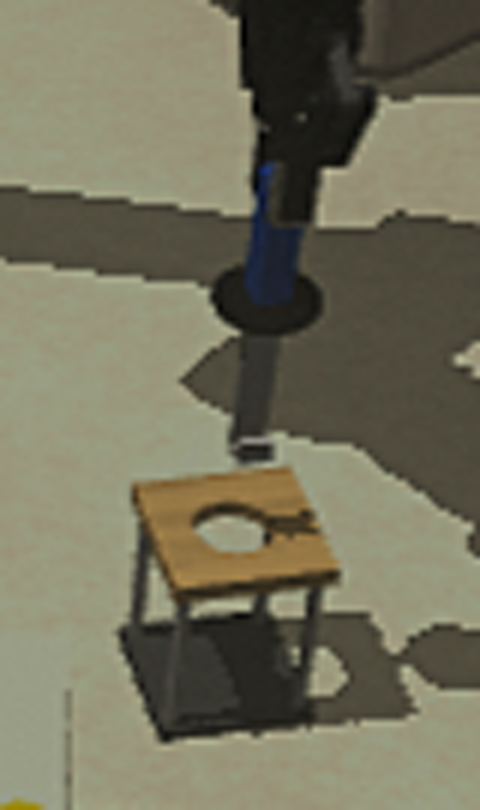

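Request:
carry_out:
  moves: [0.4,1.5,8,0,0,0,1,0.4,1.5,20,0,0,0,1,0.4,1.5,34,0,0,0,1,0.4,1.5,48,0,0,0,1,0.4,1.5,62,0,0,0,1,0.4,1.5,76,0,0,0,1,0.4,1.5,90,0,0,0,1,0.4,1.5,104,0,0,0,1,0.4,1.5,116,0,0,0,1,0.4,1.5,124,0,0,0,1]

```text
clock: 24.15
eef_pos: [0.4759, 0.2617, 0.1683]
eef_rot: [-2.508, -1.89, 0.008]
wrist_force: [0.2, -0.7, -1.3]
opening: 0.019
```

```bash
python3 -c "
from h import *
d=shot('scene','s24'); st(); crop('s24',300,120,380,225,6,'s24c')
"
```

```text
t 24.2 pos [0.4754 0.2617 0.1673] rot [-2.507 -1.89   0.01 ] yaw 1.292 q [ 0.36  0.43  1.56 -0.    1.15  0.64] F [-0.91  0.14 -1.7 ] M [-0.01  0.02  0.03] op 0.0188
```

View pics/s24c.png

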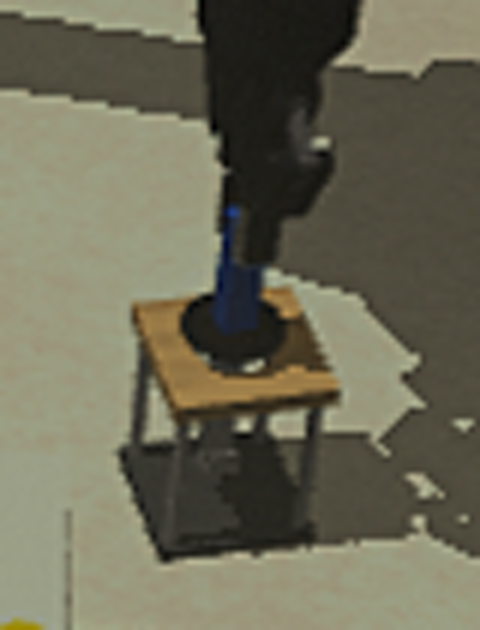

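```bash
python3 -c "
from h import *
goto([.4762,.2632,.1572],1.292)
"
```

```text
shift mm [ 1.7  0.4 10.1] turn [-0.005  0.004 -0.   ]
```

Request:
carry_out:
  moves: [0.9,0.2,1,-0.005,0.004,0,1,1.7,0.4,3,-0.005,0.004,0,1,1.7,0.4,5,-0.005,0.004,0,1,1.7,0.4,6.5,-0.005,0.004,0,1,1.7,0.4,8,-0.005,0.004,0,1,1.7,0.4,9,-0.005,0.004,0,1,1.7,0.4,9.5,-0.005,0.004,0,1,1.7,0.4,10,-0.005,0.004,0,1,1.7,0.4,10,-0.005,0.004,0,1,1.7,0.4,10,-0.005,0.004,0,1]

```text
clock: 25.03
eef_pos: [0.4762, 0.2633, 0.1573]
eef_rot: [-2.509, -1.891, 0.0]
wrist_force: [-0.6, -0.5, -1.1]
opening: 0.0193
```

```bash
python3 -c "
from h import *
d=shot('scene','s25'); st(); crop('s25',300,120,380,225,6,'s25c')
"
```

```text
t 25.08 pos [0.4763 0.2633 0.1573] rot [-2.508 -1.891  0.   ] yaw 1.292 q [0.36 0.44 1.58 0.   1.12 0.64] F [ 0.07  0.06 -0.47] M [-0.03 -0.03  0.01] op 0.0187
```

View pics/s25c.png

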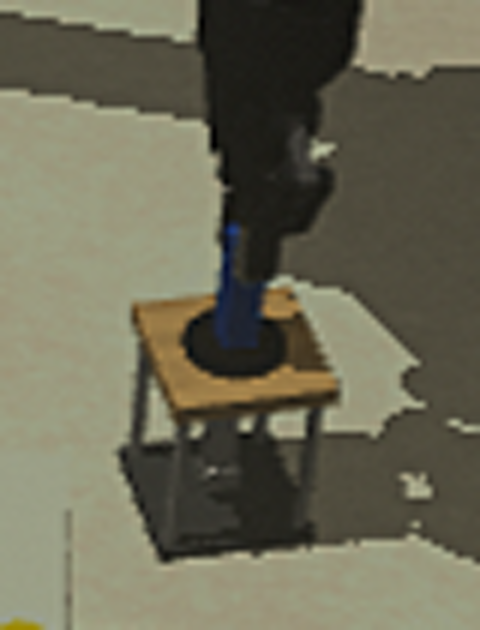

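Request:
carry_out:
  moves: [0,0,0.4,0,0,0,1,0,0,0.8,0,0,0,1,0,0,0.8,0,0,0,1,0,0,0.8,0,0,0,0.6,0,0,0.8,0,0,0,0.4,0,0,0.8,0,0,0,0.3,0,0,0.8,0,0,0,0.3,0,0,0.8,0,0,0,0.3,0,0,0.8,0,0,0,0.3,0,0,0.8,0,0,0,0.3]

```text
clock: 25.92
eef_pos: [0.4763, 0.2633, 0.1565]
eef_rot: [-2.509, -1.891, 0.0]
wrist_force: [-0.2, 0.8, 0.2]
opening: 0.0595
```

Request:
carry_out:
  moves: [0,0,-5,0,0,0,0.3,0,0,-15,0,0,0,0.3,0,0,-30,0,0,0,0.3,0,0,-50,0,0,0,0.3,0,0,-70,0,0,0,0.3,0,0,-90,0,0,0,0.3,0,0,-110,0,0,0,0.3,0,0,-125,0,0,0,0.3,0,0,-130,0,0,0,0.3,0,0,-130,0,0,0,0.3]

```text
clock: 26.75
eef_pos: [0.4768, 0.2635, 0.2885]
eef_rot: [2.508, 1.891, 0.005]
wrist_force: [-0.3, 0.0, -0.8]
opening: 0.0596
```

```bash
python3 -c "
from h import *
d=shot('scene','s26'); d=shot('top','t26'); st(); crop('s26',110,140,380,280,2.9,'s26c')
"
```

```text
t 26.85 pos [0.476  0.2632 0.286 ] rot [-2.508e+00 -1.891e+00  2.000e-03] yaw 1.292 q [0.36 0.34 1.37 0.   1.44 0.64] F [ 0.02  1.16 -0.26] M [ 0.04 -0.02  0.06] op 0.0593
```

View pics/s26c.png

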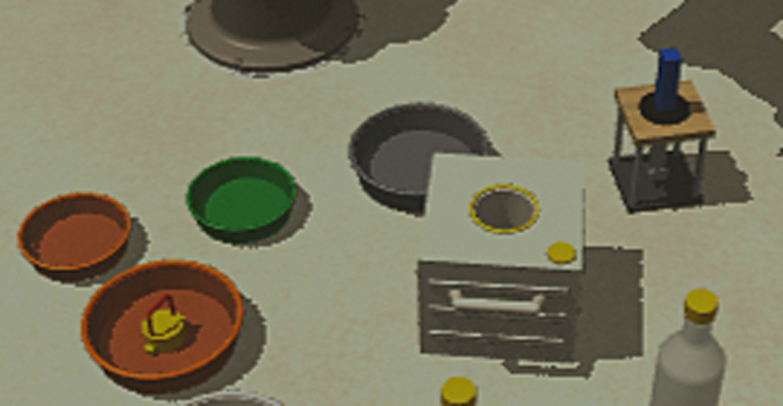

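View pics/t26.png

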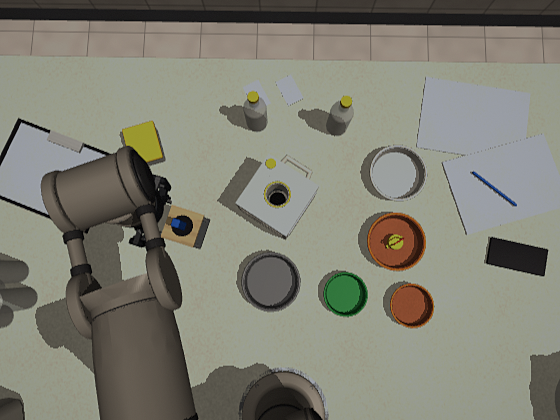

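The last pictures show the plug upright at the centre of the larger orange tub at (396,241) in the top view. The hook hangs in its stand, the throat is empty, and the bottles and food box are where they started. Nothing is touching the gripper.

```bash
python3 -c "
from h import *
crop('s26',135,225,200,280,10,'s26d')
robot.hand_in(); st()
"
```

```text
the job is handed in; nothing more can be done
the job is handed in; nothing more can be done
```

View pics/s26d.png

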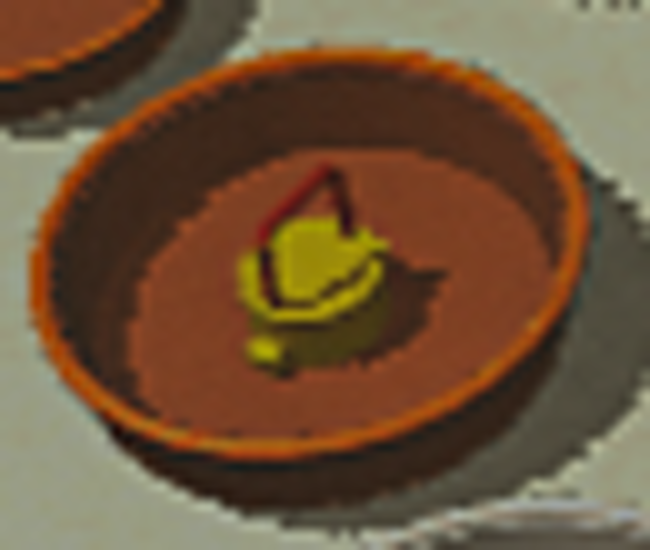

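The plug is out of the canister and standing upright in the larger orange tub, and the hook is hanging back in its stand. I handed the job in at about 27 s of the 72 s allowed.

- **Unlocking:** I hooked the red loop and pulled lightly, about 2–3 N above the hook's own weight. I then turned it counter-clockwise about 1.1–1.3 rad, until the pull dropped as the lock let go.
- **Moving and setting down:** The plug came out carrying only its own weight. I lowered it into the tub, unhooked it and drew the hook clear, then rehung the hook. The fingers touched only the handle.
- **Last checks:** The pictures show the plug upright near the tub's centre, the hook's guard on its stand and the throat empty. The bottles and food box are unmoved, and the gripper is open and clear. The wrist force readings never showed more than about 4.5 N.
- **Disagreement:** The wrist camera put the hook about 2 mm off where the arm's own position implied. I went by the camera when hooking the loop and between the two when rehanging the hook.

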